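# Run a batch of sample jars through the bench reader

## Task

Slide the empty carrier to the load station (the robot's left end of the rail) and stand every sample jar on the mat upright in a pocket of its own; then slide the loaded carrier to the reading station in the middle and, while it rests there, press the console's keys fully one at a time: the square key, then the round key, then the bar key. Slide it on to the unload station (the right end), then stand all the jars upright in the white tray, leaving the carrier at the unload station. Press no key while the carrier is anywhere but at the reading station, and leave the other glassware and things on the bench where they are.

Things in the scene. Friction and masses are not known exactly. Their poses are not given: they have to be found in the camera images.
- jar0_mid (a point): Sample jar, an upright cylinder 54 mm in diameter and 75 mm tall, 140 g (varies), heavy-bottomed: amber glass, paper label, white lid of nearly the same width. This point is its centre, half-way up; z is its upright axis. Stands on the mat at the start; only some of the four jars are there.
- jar1_mid (a point): Sample jar, an upright cylinder 54 mm in diameter and 75 mm tall, 140 g (varies), heavy-bottomed: amber glass, paper label, white lid of nearly the same width. This point is its centre, half-way up; z is its upright axis. Stands on the mat at the start; only some of the four jars are there.
- jar2_mid (a point): Sample jar, an upright cylinder 54 mm in diameter and 75 mm tall, 140 g (varies), heavy-bottomed: amber glass, paper label, white lid of nearly the same width. This point is its centre, half-way up; z is its upright axis. Stands on the mat at the start; only some of the four jars are there.
- jar3_mid (a point): Sample jar, an upright cylinder 54 mm in diameter and 75 mm tall, 140 g (varies), heavy-bottomed: amber glass, paper label, white lid of nearly the same width. This point is its centre, half-way up; z is its upright axis. Stands on the mat at the start; only some of the four jars are there.
- carrier (a joint): Carrier's travel along the rail in m, growing along the rail's -y: 0 = load station (stop at the robot's left end), 0.14 = reading station (middle, beside the reader head), 0.28 = unload station (stop at the right end). Stations are sprung detents: about 4 N to leave, drawing the carrier in over the last 8 mm; elsewhere it slides with about 1 N and stays where left. Starts away from the load station.
- rail: Fixed rail slide: aluminium plate 105 x 560 x 12 mm, long side along its own y, end blocks 34 mm high. Origin under its centre. Reader head 90 x 110 x 95 mm high behind it (centre at its x = +0.12, y = 0). Three black marks on the plate's near edge show where the push tab stands at the stations (its y = +0.14 load, 0 reading, -0.14 unload).
- tab (a point): Push tab of the carrier: an upright black plastic block 24 mm (rail's x) by 16 mm (rail's y), from 22 to 87 mm above the bench, on the robot's side of the carrier, 68 mm from the carrier's middle line. This point is in its middle, 60 mm above the bench; axes as the rail's. Push either side of it along the rail, or pinch it from above.
- bay0 (a point): Pocket 0 of the carrier (the +y one): a square pocket 66 x 66 mm with walls 32 mm high (6 to 14 mm thick), pockets 80 mm apart along the rail. This point is the centre of its floor, 30 mm above the bench; axes as the rail's. Holds one jar upright; grip the jar by its upper half.
- bay1 (a point): Pocket 1 of the carrier (the middle one): a square pocket 66 x 66 mm with walls 32 mm high (6 to 14 mm thick), pockets 80 mm apart along the rail. This point is the centre of its floor, 30 mm above the bench; axes as the rail's. Holds one jar upright; grip the jar by its upper half.
- bay2 (a point): Pocket 2 of the carrier (the -y one): a square pocket 66 x 66 mm with walls 32 mm high (6 to 14 mm thick), pockets 80 mm apart along the rail. This point is the centre of its floor, 30 mm above the bench; axes as the rail's. Holds one jar upright; grip the jar by its upper half.
- tray: Fixed white open tray, 200 x 200 x 36 mm high, walls and floor 5 mm. Origin under its centre. At one side of the robot; the mat is at the other.
- mat: Fixed dark rubber mat 200 x 200 x 3 mm on which the jars wait. Origin under its centre.
- console: Fixed console of the reader, 110 (x) x 210 (y) x 45 mm high, cream top over blue-grey. Origin under its centre. Its three grey keys stand in a row along its y, 62 mm apart, on its top; which key is where varies.
- square_top (a point): Top centre of the square key, 32 x 32 mm, standing 10 mm proud at 57 mm above the bench. Axes as the console's.
- round_top (a point): Top centre of the round key, 34 mm in diameter, standing 10 mm proud at 57 mm above the bench.
- bar_top (a point): Top centre of the bar key, 52 mm (console's x) x 20 mm, standing 10 mm proud at 57 mm above the bench.
- square_key (a joint): How far the square key is down, in m: 0 up, 0.006 fully down (5 N), springs back; 0.004 counts as pressed.
- round_key (a joint): How far the round key is down, in m: 0 up, 0.006 fully down (5 N), springs back; 0.004 counts as pressed.
- bar_key (a joint): How far the bar key is down, in m: 0 up, 0.006 fully down (5 N), springs back; 0.004 counts as pressed.
- beaker: Bystander: glass beaker 72 mm in diameter, 95 mm tall, origin under its centre.
- flask: Bystander: conical flask 84 mm wide, 125 mm tall, origin under its centre.
- marker: Bystander: black marker pen 130 x 16 x 16 mm lying along its own y, beyond the rail, origin under its centre.
There are look-alikes about, which are no part of the job. What is shaped like the part that bears jar2_mid but black or green is not meant. Leave any pink look-alike of the part that bears jar0_mid alone.

How it is judged:
By the outcome, as a careful person would: the job done as asked, in the order asked, and still so for the second after the job is handed in, with the robot touching nothing.
Of jar0, jar1, jar2, jar3 only 2 to 3 are there at a start; the rules pass over those that are not, and their reading is None.
At some moment in a run one of jar0, jar1, jar2, jar3 may be knocked a few centimetres aside while the robot is not near it.
It also fails if it takes over 210 s, if anything falls off the work surface, if the arm or the gripper's body presses on something with over 40 N, if the wrist force passes 120 N, or if a joint passes its speed limit or range.

## Robot

A 6-joint arm with a two-finger parallel gripper is mounted at the origin on the work surface. World frame = base frame: x ahead of the robot, y to its left, z up, the work surface at z = 0. Lengths are in m, angles in rad, forces in N, time in s.
With the tool pointing down it reaches from about 0.425 to 0.95 m from the base axis. Payload 3.5 kg.
Tool frame: the origin (TCP) lies midway between the tips of the shut fingers; the grasp point (between the pads) lies 19 mm behind it; z points along the fingers, y is the direction in which the jaws open and shut (so a half turn about z gives the same grasp; the last joint's range is limited). The gripper opens to 85 mm and grips with 20 to 120 N. Pads are 22 mm wide; open, the fingers measure 114 mm over their backs; the gripper's body (76 mm by 85 mm) begins 54 mm behind the grasp point. The pads swing forward as they close: fully open they stand 13 mm farther back than shut.
Start: joints at [1.098, 0.286, 1.577, -0, 1.279, -0.15], TCP at [0.214, 0.64, 0.231] pointing down, gripper open.
Joint ranges: [-2.77, 2.77], [-0.9, 2.22], [0.21, 2.48], [-1.53, 4.67], [0.24, 2.81], [-2.84, 2.84]. Speed limits (rad/s): [2.79, 2.79, 3.14, 3.14, 3.14, 3.14].

## Interface

Orientations are given as a unit quaternion [x, y, z, w].
In Python, from plant import * gives the robot as it stands.
- The arm moves only by the shell command python3 -m jog 'ROWS' [FORCE]. ROWS is a JSON object of lists of equal length, an entry for each row: "travel": the shift along the world's x, y, z in mm, a list of three; "dr": the turn, a rotation vector about the world's x, y, z in degrees, a list of three; "jaw": the closure in counts, from 0 (fully open) to 255 (shut). In form: {"travel": [[x, y, z], ...], "dr": [[wx, wy, wz], ...], "jaw": [jaw, ...]}. A call has 1 to 5 rows; each row shifts and turns the commanded pose from where the row before left it; what a row does not reach is not made up. A row lasts 1/12 s, in which the tool goes at most 41.7 mm and 7.16 degrees, less where a joint would pass 70% of its speed; a pose out of reach is approached as far as the arm can. A call is refused whole if a number of a shift passes 41.7 or a number of a turn 7.16, either way. A call with a gripper value outside its range is refused whole. The fingers move at their own pace and stop on an object; FORCE is the grip in N (left out, the last holds). Time passes only in rows, so rows that do not move let the fingers close. It gives the time, the measured TCP pose, the force and the opening at its end, in the units of the state.
- get_state(): the state, without advancing time (a new reading comes with each control period).
- read_camera(name): name is "scene" or "side" or "wrist"; returns the picture (384x512x3 uint8, red, green, blue); there is no depth.
- camera_info(name): a dict with "K" (3x3 intrinsics, pixels), "k1" (the pictures are not rectified: a ray, as slopes to the right and down, at radius r is drawn at 1 + k1 r^2 times it, then the intrinsics apply), "R" (3x3) and "t" (3): a world point X has camera coordinates R X + t; the wrist camera has in their place "mount" (4x4, takes a point from camera to tool coordinates, whose origin is the TCP and whose axes are the flange's). Camera axes: x right, y down, z forward; pixel columns grow to the right and rows downward; lengths in m; the calibration is good to about 2 mm. A picture is of the moment at which its call begins: read the wrist's pose just before it. camera_info takes no time and is no camera call.
- sign_off(): hands the job in, once; it reports no verdict.
The state is a dict: "time": time; "qpos": joint angles; "dq": joint speeds; "joint_efforts": joint torques, N m; "eef_pos": TCP position; "tcp_rot": TCP orientation; "contact_force": force on the tool from outside, world axes, zero at the start; "wrist_torque": the same for the moment, N m; "opening": opening from 0.0 (shut) to 1.0 (fully open).
Only numpy, scipy, OpenCV 4.12 (cv2) and the standard library are available. Lean on these libraries where they do the work, as an engineer would, in place of code of your own. Each camera call takes 0.05 s, during which the arm holds its last target. There are 200 camera calls.

## Working session

There is one attempt and no reset: what is moved stays moved. The work goes in short steps, Python scripts to look and compute and a shell command to move; the robot and the scene stay as the last step left them, time stands still between calls to the robot, and variables do not carry over. Pictures are saved under pics/ and viewed, about 12 in all and at most 16, crops included, and the job is handed in when it is done.

```bash
mkdir -p pics; ls
python3 - <<'E'
from plant import *
import cv2,numpy as np
print(get_state())
for n in("scene","side","wrist"):
    print(n,camera_info(n))
a=read_camera("scene");b=read_camera("side");cv2.imwrite("pics/a.png",a[:,:,::-1]);cv2.imwrite("pics/b.png",b[:,:,::-1])
E
```

```text
pics
{'time': 0.0, 'qpos': array([ 1.09800409e+00,  2.87193235e-01,  1.57818340e+00,  3.59211164e-06,
        1.27858342e+00, -1.49974192e-01]), 'dq': array([-4.79125356e-04, -1.52326946e-04, -3.18544052e-05,  4.91627826e-05,
        5.44290140e-04,  7.05645794e-04]), 'joint_efforts': array([ 1.90652347e-03, -4.05990386e+01, -2.92626089e+01, -2.99738679e-05,
        5.88022638e-03, -2.77759042e-06]), 'eef_pos': array([0.21378979, 0.63955775, 0.22992533]), 'tcp_rot': array([ 1.60709473e-01,  9.87001046e-01, -1.12625071e-03, -3.64293700e-04]), 'contact_force': array([-0.29372028,  0.10940479,  0.35599166]), 'wrist_torque': array([ 0.06626291,  0.00510087, -0.01310612]), 'opening': 1.0021712294549008}
scene {'K': array([[485.54991995,   0.        , 263.54741857],
       [  0.        , 485.54991995, 185.98522841],
       [  0.        ,   0.        ,   1.        ]]), 'k1': -0.014494945785106217, 'R': array([[-0.03629796,  0.9993087 ,  0.00803603],
       [ 0.7632026 ,  0.03291126, -0.64532057],
       [-0.64513894, -0.0172907 , -0.76386961]]), 't': array([-0.03386275, -0.34625371,  1.8324
[... 250 characters left out ...]
6 ],
       [-0.23836957, -0.73188885, -0.63837188],
       [ 0.1917188 ,  0.60892192, -0.76971293]]), 't': array([-0.46103134,  0.18891961,  1.27036687])}
wrist {'K': array([[276.76644202,   0.        , 258.78578593],
       [  0.        , 276.76644202, 190.09460129],
       [  0.        ,   0.        ,   1.        ]]), 'k1': -0.0643958854599026, 'mount': array([[-6.27551648e-05, -9.62916539e-01, -2.69799434e-01,
         6.95638884e-02],
       [ 9.99999997e-01, -7.07806020e-05,  2.00172686e-05,
        -1.10625783e-03],
       [-3.83715253e-05, -2.69799432e-01,  9.62916541e-01,
        -1.42008787e-01],
       [ 0.00000000e+00,  0.00000000e+00,  0.00000000e+00,
         1.00000000e+00]])}
```

View pics/a.png

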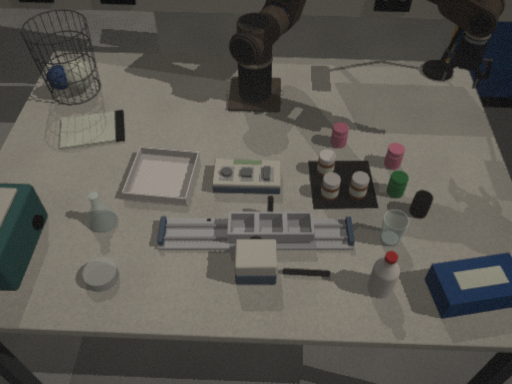

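View pics/b.png

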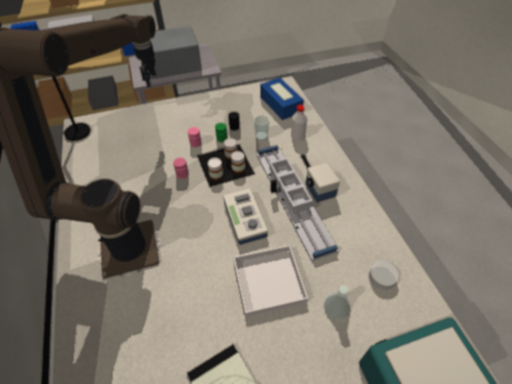

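The scene view shows three amber jars with white lids on the mat, at about (326,160), (331,184) and (359,182). The pink (340,134), (395,156), green (398,184) and black (421,204) ones are look-alikes. The carrier is near (270,228), the console at (247,176) and the tray at (162,175). I'll enlarge this to confirm.

```bash
cat > h.py <<'E'
from plant import *
import cv2,numpy as np
from scipy.spatial.transform import Rotation as Rn
def cam(n):
    c=camera_info(n); 
    if "R" in c: return c["K"],c["k1"],np.array(c["R"]),np.array(c["t"])
    s=get_state();T=np.eye(4);T[:3,:3]=Rn.from_quat(s["tcp_rot"]).as_matrix();T[:3,3]=s["eef_pos"]
    W=np.linalg.inv(T@c["mount"]);return c["K"],c["k1"],W[:3,:3],W[:3,3]
def proj(c,X):
    K,k,R,t=c;p=np.atleast_2d(X)@R.T+t;q=p[:,:2]/p[:,2:];q=q*(1+k*(q**2).sum(1,keepdims=True));return q*[K[0,0],K[1,1]]+K[:2,2]
def unproj(c,uv,z):
    K,k,R,t=c;d0=(np.atleast_2d(uv)-K[:2,2])/[K[0,0],K[1,1]];d=d0.copy()
    for _ in range(8): d=d0/(1+k*(d**2).sum(1,keepdims=True))
    r=np.c_[d,np.ones(len(d))]@R;o=-R.T@t;return o+r*((z-o[2])/r[:,2:])
def save(im,f,box=None,s=1):
    if box: im=im[box[1]:box[3],box[0]:box[2]]
    cv2.imwrite("pics/"+f,cv2.resize(im,None,fx=s,fy=s,interpolation=cv2.INTER_CUBIC)[:,:,::-1])
E
python3 - <<'E'
import cv2
a=cv2.imread("pics/a.png")
a=cv2.resize(a[120:260,110:390],None,fx=2.857,fy=2.857,interpolation=cv2.INTER_CUBIC)
for i in range(0,280,20): cv2.putText(a,str(110+i),(int(i*2.857),8),0,.3,(0,255,255));cv2.line(a,(int(i*2.857),9),(int(i*2.857),14),(0,255,255))
for i in range(0,140,20): cv2.putText(a,str(120+i),(0,int(i*2.857)+3),0,.3,(0,255,255))
cv2.imwrite("pics/c.png",a)
E
```

```text
(no output)
```

View pics/c.png

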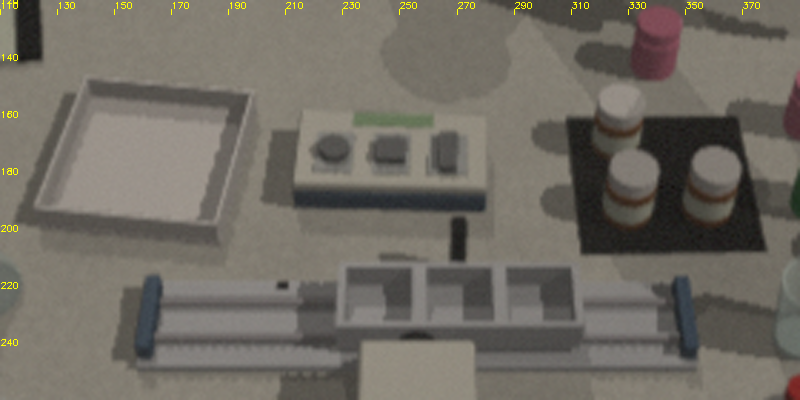

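Confirmed: only the three amber jars with paper labels stand on the mat, at about (326,155), (331,178) and (360,176). Keys from image left are round (226,172), square (246,172) and bar (266,173). The tab is at (271,197).

Run:
```python
from h import *
c=cam("scene")
def P(n,uv,z):
    uv=np.atleast_2d(uv)/2.857+[110,120]
    X=unproj(c,uv,z);print(n,X.round(3).tolist(),'mean',X.mean(0).round(3));return X
P("mat",[(567,117),(740,117),(766,250),(582,252)],.003)
P("tray",[(85,80),(255,90),(218,222),(36,208)],.036)
P("jars",[(620,99),(634,164),(716,160)],.078)
P("keys r s b",[(332,146),(390,146),(447,148)],.057)
P("console top",[(302,109),(486,116),(487,190),(294,187)],.045)
P("tab",[(459,220)],.087)
P("carrier top",[(343,264),(573,264),(582,325),(337,325)],.062)
P("endblocks top",[(153,277),(682,277)],.034)
P("mark",[(282,285)],.012)
P("plate near-edge ends",[(160,283),(660,290)],.012)
s=get_state();print(Rn.from_quat(s["tcp_rot"]).as_matrix().round(3))
```

```text
mat [[0.339, 0.195, 0.003], [0.33, 0.396, 0.003], [0.525, 0.404, 0.003], [0.536, 0.206, 0.003]] mean [0.433 0.3   0.003]
tray [[0.336, -0.361, 0.036], [0.344, -0.164, 0.036], [0.538, -0.18, 0.036], [0.527, -0.375, 0.036]] mean [ 0.436 -0.27   0.036]
jars [[0.38, 0.246, 0.078], [0.475, 0.257, 0.078], [0.465, 0.344, 0.078]] mean [0.44  0.282 0.078]
keys r s b [[0.444, -0.066, 0.057], [0.442, -0.003, 0.057], [0.442, 0.058, 0.057]] mean [ 0.443 -0.004  0.057]
console top [[0.379, -0.106, 0.045], [0.381, 0.1, 0.045], [0.489, 0.103, 0.045], [0.494, -0.103, 0.045]] mean [ 0.436 -0.001  0.045]
tab [[0.566, 0.074, 0.087]] mean [0.566 0.074 0.087]
carrier top [[0.607, -0.041, 0.062], [0.597, 0.19, 0.062], [0.671, 0.197, 0.062], [0.681, -0.041, 0.062]] mean [0.639 0.077 0.062]
endblocks top [[0.611, -0.236, 0.034], [0.588, 0.305, 0.034]] mean [0.6   0.034 0.034]
mark [[0.6, -0.107, 0.012]] mean [ 0.6   -0.107  0.012]
plate near-edge ends [[0.602, -0.234, 0.012], [0.589, 0.285, 0.012]] mean [0.596 0.026 0.012]
[[-0.948  0.317 -0.001]
 [ 0.317  0.948 -0.002]
 [ 0.    -0.002 -1.   ]]
```

Next I'll fly over the mat, look with the wrist camera, and go on toward the tab.

```bash
python3 -m jog '{"travel":[[20,-34,0],[20,-34,0],[20,-34,0],[20,-34,0],[20,-34,0]],"dr":[[0,0,5],[0,0,5],[0,0,5],[0,0,5],[0,0,1]],"jaw":[0,0,0,0,0]}' 40
python3 -m jog '{"travel":[[20,-34,10],[20,-34,10],[20,-34,10],[20,-34,10],[0,0,0]],"dr":[[0,0,0],[0,0,0],[0,0,0],[0,0,0],[0,0,0]],"jaw":[0,0,0,0,0]}'
python3 -m jog '{"travel":[[0,0,0],[0,0,0]],"dr":[[0,0,0],[0,0,0]],"jaw":[0,0]}'
python3 - <<'E'
from h import *
c=cam("wrist");im=read_camera("wrist");np.savez("pics/w1.npz",im=im,R=c[2],t=c[3]);save(im,"w1.png",s=1.5)
for n,X in dict(j0=[.38,.246,.078],j1=[.475,.257,.078],j2=[.465,.344,.078],tab=[.566,.074,.087]).items(): print(n,proj(c,X).round(0))
E
```

```text
time: 0.52
eef_pos: [0.3143, 0.4683, 0.2306]
tcp_rot: [-0.024, 1.0, -0.0, -0.0]
contact_force: [0.4, 0.4, 0.3]
opening: 1.0
time: 0.93
eef_pos: [0.3978, 0.3297, 0.2735]
tcp_rot: [-0.019, 1.0, -0.0, 0.002]
contact_force: [0.0, 1.5, 0.5]
opening: 0.995
time: 1.1
eef_pos: [0.3938, 0.334, 0.2708]
tcp_rot: [-0.021, 1.0, 0.0, -0.001]
contact_force: [-0.8, 0.6, -0.3]
opening: 1.003
j0 [[188. 158.]]
j1 [[198. 230.]]
j2 [[265. 225.]]
tab [[ 71. 285.]]
```

View pics/w1.png

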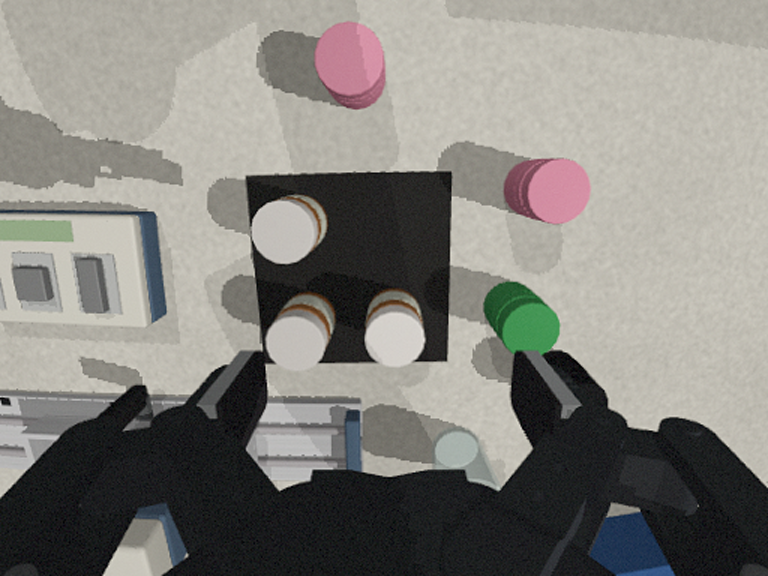

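```bash
python3 -m jog '{"travel":[[20,-33,-10],[20,-33,-10],[20,-33,-10],[20,-33,-10],[20,-33,-10]],"dr":[[0,0,0],[0,0,0],[0,0,0],[0,0,0],[0,0,0]],"jaw":[0,0,0,0,0]}'
python3 -m jog '{"travel":[[20,-33,-10],[20,-33,0],[10,-25,0],[0,0,0],[0,0,0]],"dr":[[0,0,0],[0,0,0],[0,0,0],[0,0,0],[0,0,0]],"jaw":[0,0,0,0,0]}'
python3 - <<'E'
from h import *
d=np.load("pics/w1.npz");ci=camera_info("wrist");c=(ci["K"],ci["k1"],d["R"],d["t"]);im=d["im"].astype(int)
for u,v in((190,154),(199,224),(263,225)):
    m=((im.min(2)>175)).astype(np.uint8);m2=np.zeros_like(m);cv2.circle(m2,(u,v),26,1,-1);m&=m2
    n,l,st,ce=cv2.connectedComponentsWithStats(m);k=l[v,u];cn=max(cv2.findContours((l==k).astype(np.uint8),0,2)[0],key=len);e=cv2.fitEllipse(cv2.convexHull(cn))
    print(np.round(e[0],1),np.round(e[1],1),unproj(c,e[0],.078).round(4),unproj(c,(u,v),.078).round(4))
c=cam("wrist");im=read_camera("wrist");np.savez("pics/w2.npz",im=im,R=c[2],t=c[3]);save(im,"w2.png",s=1.5)
print(get_state()["eef_pos"])
E
```

```text
time: 1.57
eef_pos: [0.4938, 0.1693, 0.2201]
tcp_rot: [-0.024, 1.0, 0.0, -0.001]
contact_force: [1.4, 0.4, -0.8]
opening: 1.0
time: 1.98
eef_pos: [0.544, 0.0785, 0.2102]
tcp_rot: [-0.022, 1.0, 0.0, -0.001]
contact_force: [-0.7, -0.3, -0.4]
opening: 0.997
[188.2 154.1] [40.1 42.6] [[0.3758 0.2465 0.078 ]] [[0.3755 0.2487 0.078 ]]
[196.6 229. ] [34.8 38.7] [[0.474 0.255 0.078]] [[0.4668 0.2584 0.078 ]]
[263.  225.9] [36.4 38.5] [[0.4658 0.3419 0.078 ]] [[0.4645 0.3419 0.078 ]]
[0.54358884 0.07935136 0.21044498]
```

View pics/w2.png

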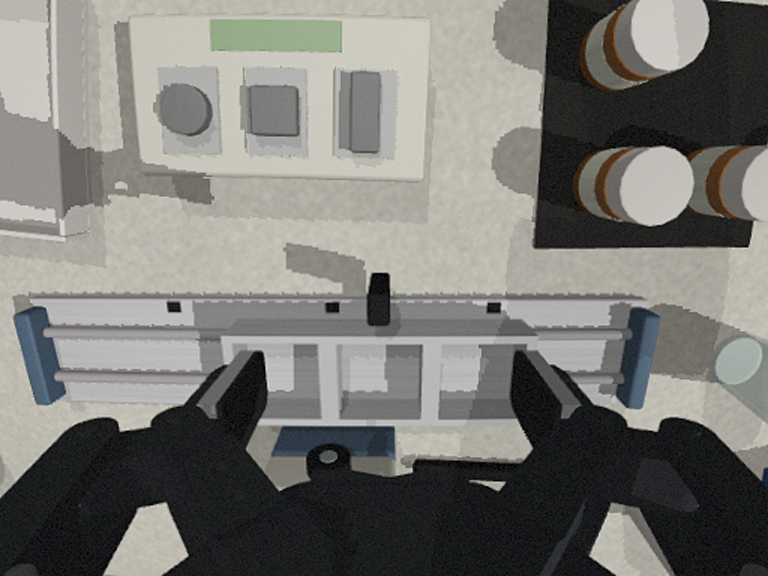

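Run:
```python
from h import *
d=np.load("pics/w2.npz");ci=camera_info("wrist");c=(ci["K"],ci["k1"],d["R"],d["t"])
U=lambda n,p,z:print(n,unproj(c,np.atleast_2d(p)/1.5,z)[:,:2].round(4).tolist())
U("marks U R L",[(174,307),(332,307),(494,307)],.012)
U("tab top far corners",[(369,325),(389,325)],.087)
U("tab bottom near",[(370,273),(388,273)],.022)
U("carrier top corners",[(222,337),(537,337),(551,424)],.062)
U("bay mid inner top",[(341,345),(420,345),(420,418),(341,418)],.062)
U("keys rsb",[(185,109),(274,110),(366,112)],.057)
U("console top",[(130,17),(430,17),(424,181),(140,173)],.045)
U("end blocks",[(24,310),(647,310)],.034)
```

```text
marks U R L [[0.597, -0.1081], [0.5907, 0.0315], [0.5847, 0.1717]]
tab top far corners [[0.5769, 0.0663], [0.5763, 0.08]]
tab bottom near [[0.5565, 0.0637], [0.5559, 0.0784]]
carrier top corners [[0.6015, -0.0461], [0.5911, 0.1933], [0.667, 0.2165]]
bay mid inner top [[0.6037, 0.0448], [0.6011, 0.1046], [0.6647, 0.1088], [0.6674, 0.0454]]
keys rsb [[0.4386, -0.0644], [0.4379, -0.0032], [0.4371, 0.0586]]
console top [[0.3769, -0.1063], [0.3729, 0.0986], [0.4808, 0.1012], [0.4823, -0.1071]]
end blocks [[0.5984, -0.2322], [0.5751, 0.2951]]
```

```bash
python3 -m jog '{"travel":[[22,-7,0],[0,0,-20],[0,0,-20],[0,0,-15],[0,0,0]],"dr":[[0,0,0.5],[0,0,0],[0,0,0],[0,0,0],[0,0,0]],"jaw":[160,160,160,160,160]}'
python3 -m jog '{"travel":[[0,0,-35],[0,0,-35],[0,0,-35],[0,0,0],[0,0,0]],"dr":[[0,0,0],[0,0,0],[0,0,0],[0,0,0],[0,0,0]],"jaw":[160,160,160,160,160]}'
```

```text
time: 2.45
eef_pos: [0.5627, 0.0736, 0.152]
tcp_rot: [-0.028, 1.0, 0.001, -0.004]
contact_force: [0.1, -0.0, -0.6]
opening: 0.376
time: 2.87
eef_pos: [0.5644, 0.0726, 0.0503]
tcp_rot: [-0.027, 1.0, 0.0, -0.002]
contact_force: [1.3, 0.1, 0.2]
opening: 0.371
```

```bash
python3 -m jog '{"travel":[[-1,20,0],[-1,20,0],[-1,20,0],[-1,20,0],[0,16,0]],"dr":[[0,0,0],[0,0,0],[0,0,0],[0,0,0],[0,0,0]],"jaw":[160,160,160,160,160]}'
python3 -m jog '{"travel":[[0,10,0],[0,2,0],[0,0,0]],"dr":[[0,0,0],[0,0,0],[0,0,0]],"jaw":[160,160,160]}'
```

```text
time: 3.28
eef_pos: [0.5636, 0.1676, 0.0553]
tcp_rot: [-0.028, 1.0, -0.002, 0.002]
contact_force: [-3.7, -6.0, 2.0]
opening: 0.378
time: 3.53
eef_pos: [0.5638, 0.1786, 0.0552]
tcp_rot: [-0.027, 1.0, -0.002, 0.002]
contact_force: [-2.3, -6.6, 3.8]
opening: 0.375
```

```bash
python3 -m jog '{"travel":[[0,-7,0],[0,0,0],[0,0,30],[0,0,40],[0,0,40]],"dr":[[0,0,0],[0,0,0],[0,0,0],[0,0,0],[0,0,0]],"jaw":[160,160,160,160,0]}'
python3 -m jog '{"travel":[[-15,0,40],[0,0,0],[0,0,0]],"dr":[[0,0,0],[0,0,0],[0,0,0]],"jaw":[0,0,0]}'
python3 - <<'E'
from h import *
c=cam("wrist");im=read_camera("wrist");np.savez("pics/w3.npz",im=im,R=c[2],t=c[3]);save(im,"w3.png",s=1.5)
print(get_state()["eef_pos"])
E
```

```text
time: 3.95
eef_pos: [0.5614, 0.1723, 0.1624]
tcp_rot: [-0.026, 1.0, 0.0, -0.001]
contact_force: [1.0, -0.4, 0.5]
opening: 0.497
time: 4.2
eef_pos: [0.5495, 0.1729, 0.2055]
tcp_rot: [-0.026, 1.0, 0.001, 0.005]
contact_force: [0.3, -0.3, -0.2]
opening: 0.916
[0.54811232 0.17251919 0.20244935]
```

View pics/w3.png

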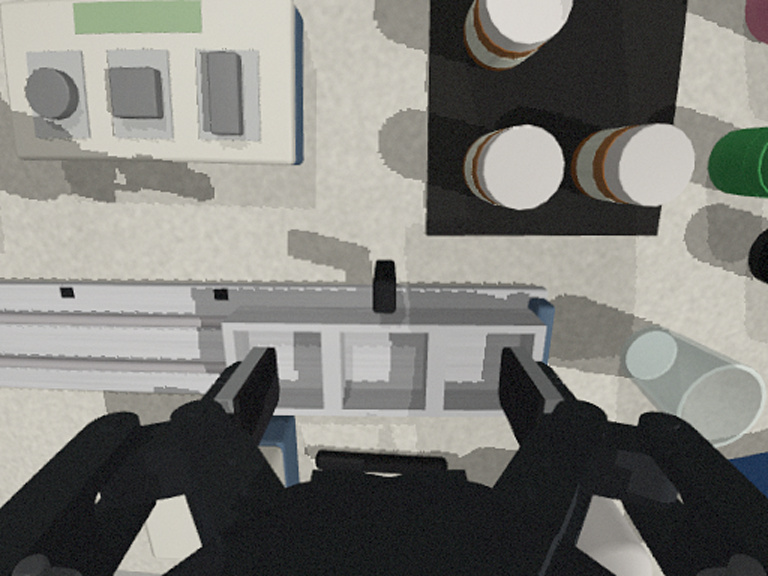

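Carrier sits against the load end block, and its tab hides the load mark. Jars B and C show at (522,166) and (656,164) in this view. I'll measure them here before grasping C.

```bash
cat >> h.py <<'E'
def lids(name,z,rmin=.02,exp=None):
    c=cam(name);im=read_camera(name);a=im.astype(int)
    m=((a.min(2)>175)&(a.max(2)-a.min(2)<25)).astype(np.uint8)
    m=cv2.morphologyEx(m,2,np.ones((3,3)));out=[]
    n,l,st,ce=cv2.connectedComponentsWithStats(m)
    for k in range(1,n):
        if not 150<st[k,4]<5000: continue
        cn=max(cv2.findContours((l==k).astype(np.uint8),0,1)[0],key=len)
        if len(cn)<8: continue
        e=cv2.fitEllipse(cv2.convexHull(cn));ar=np.pi*e[1][0]*e[1][1]/4
        if e[1][0]/e[1][1]>.75 and .85<st[k,4]/ar<1.15: out.append((np.round(e[0],1).tolist(),np.round(e[1],1).tolist(),unproj(c,e[0],z)[0,:2].round(4).tolist()))
    return im,c,out
E
python3 - <<'E'
from h import *
im,c,o=lids("wrist",.078)
for x in o: print(x)
print(unproj(c,np.array([(374,312),(394,312)])/1.5,.087).round(4), unproj(c,np.array([(67,293),(221,295)])/1.5,.012).round(4),get_state()["qpos"].round(2),get_state()["eef_pos"])
E
```

```text
([349.9, 113.4], [52.1, 56.5], [0.4743, 0.2537])
([268.5, 293.5], [19.0, 23.8], [0.6742, 0.1897])
[[0.5697 0.1639 0.087 ]
 [0.569  0.177  0.087 ]] [[ 0.594  -0.1061  0.012 ]
 [ 0.5883  0.0325  0.012 ]] [ 0.13  0.09  1.86  0.    1.19 -1.5 ] [0.5471825  0.17228656 0.20032232]
```

```bash
python3 -m jog '{"travel":[[-16,34,-8],[-16,34,-8],[-16,34,-8],[-16,34,-8],[-17,34,-8]],"dr":[[0,0,0],[0,0,0],[0,0,0],[0,0,0],[0,0,0]],"jaw":[55,55,55,55,55]}'
python3 -m jog '{"travel":[[0,0,0],[0,0,0],[0,0,0]],"dr":[[0,0,0],[0,0,0],[0,0,0]],"jaw":[55,55,55]}'
python3 - <<'E'
from h import *
im,c,o=lids("wrist",.078)
for x in o: print(x)
np.savez("pics/w4.npz",im=im,R=c[2],t=c[3]);save(im,"w4.png",s=1.5)
print(get_state()["eef_pos"],get_state()["opening"])
E
```

```text
time: 4.72
eef_pos: [0.4645, 0.3429, 0.1573]
tcp_rot: [-0.026, 1.0, -0.001, -0.002]
contact_force: [1.2, 0.8, 0.2]
opening: 0.785
time: 4.97
eef_pos: [0.4657, 0.3418, 0.1584]
tcp_rot: [-0.027, 1.0, -0.001, -0.001]
contact_force: [0.1, 0.4, -0.5]
opening: 0.784
([259.6, 199.0], [57.8, 60.6], [0.4657, 0.3418])
[0.46639495 0.34139688 0.15910894] 0.7850926602421411
```

View pics/w4.png

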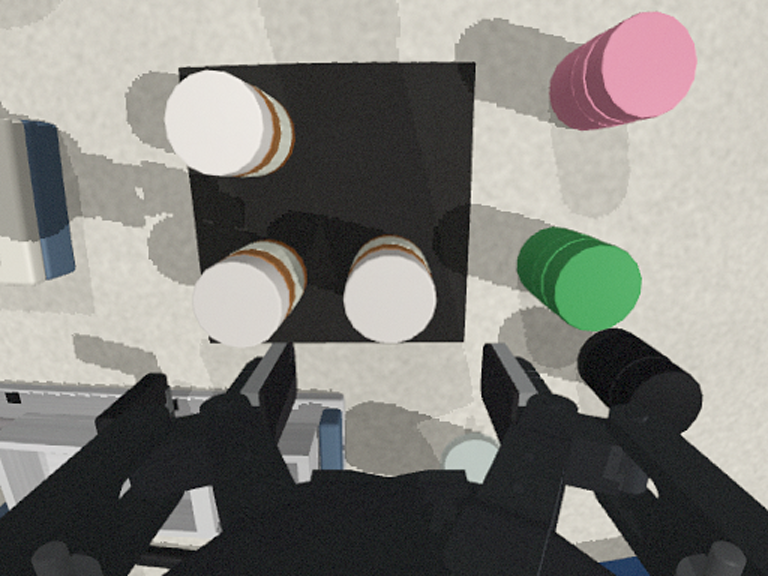

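All jars are in place, and C's lid centre at (390,297) is right under the tool. Going down to grip it.

```bash
python3 -m jog '{"travel":[[0,0,-31],[0,0,-31],[0,0,-31],[0,0,-29],[0,0,0]],"dr":[[0,0,0],[0,0,0],[0,0,0],[0,0,0],[0,0,0]],"jaw":[55,55,55,55,55]}' 40
python3 -m jog '{"travel":[[0,0,0],[0,0,0],[0,0,0],[0,0,0],[0,0,0]],"dr":[[0,0,0],[0,0,0],[0,0,0],[0,0,0],[0,0,0]],"jaw":[255,255,255,255,255]}' 40
python3 -m jog '{"travel":[[0,0,10],[0,0,30],[0,0,35],[0,0,35],[0,0,20]],"dr":[[0,0,0],[0,0,0],[0,0,0],[0,0,0],[0,0,0]],"jaw":[255,255,255,255,255]}' 40
python3 -c "from h import *;print(get_state()['qpos'].round(2))"
```

```text
time: 5.43
eef_pos: [0.4628, 0.3384, 0.0317]
tcp_rot: [-0.025, 1.0, -0.003, -0.006]
contact_force: [-1.5, -0.9, -0.8]
opening: 0.785
time: 5.85
eef_pos: [0.4674, 0.3425, 0.04]
tcp_rot: [-0.026, 1.0, 0.001, 0.001]
contact_force: [-0.5, -0.9, -2.0]
opening: 0.622
time: 6.27
eef_pos: [0.4681, 0.3432, 0.1743]
tcp_rot: [-0.026, 1.0, 0.002, 0.003]
contact_force: [1.4, 1.4, -0.4]
opening: 0.623
[ 0.46  0.13  1.87 -0.    1.14 -1.17]
```

```bash
python3 - <<'E'
from h import *
d=np.load("pics/w3.npz");ci=camera_info("wrist");c=(ci["K"],ci["k1"],d["R"],d["t"])
U=lambda n,p,z:print(n,unproj(c,np.atleast_2d(p)/1.5,z)[:,:2].round(4).tolist(),unproj(c,np.atleast_2d(p)/1.5,z)[:,:2].mean(0))
U("bay1",[(341,333),(427,333),(435,408),(341,408)],.062)
U("carrier outer",[(222,324),(547,324)],.062)
E
python3 -m jog '{"travel":[[32,-17,0],[32,-17,0],[32,-17,0],[32,-17,0],[30,-19,0]],"dr":[[0,0,0],[0,0,0],[0,0,0],[0,0,0],[0,0,0]],"jaw":[255,255,255,255,255]}'
python3 -m jog '{"travel":[[0,0,0],[0,0,0],[0,0,0]],"dr":[[0,0,0],[0,0,0],[0,0,0]],"jaw":[255,255,255]}'
```

```text
bay1 [[0.5997, 0.1401], [0.5964, 0.2038], [0.6598, 0.2152], [0.6636, 0.1413]] [0.62987279 0.17510969]
carrier outer [[0.5975, 0.0514], [0.5849, 0.2925]] [0.5912033  0.17196979]
time: 6.68
eef_pos: [0.6259, 0.2546, 0.1699]
tcp_rot: [-0.027, 1.0, 0.0, 0.001]
contact_force: [0.2, 0.7, -1.7]
opening: 0.624
time: 6.93
eef_pos: [0.624, 0.2552, 0.1687]
tcp_rot: [-0.026, 1.0, 0.0, -0.0]
contact_force: [-0.3, -0.2, -2.0]
opening: 0.621
```

```bash
python3 -m jog '{"travel":[[1,-1,-30],[0,0,-30],[0,0,-25],[0,0,-10],[0,0,0]],"dr":[[0,0,0],[0,0,0],[0,0,0],[0,0,0],[0,0,0]],"jaw":[255,255,255,255,255]}'
python3 -m jog '{"travel":[[0,0,-5],[0,0,-2],[0,0,0],[0,0,0]],"dr":[[0,0,0],[0,0,0],[0,0,0],[0,0,0]],"jaw":[255,255,255,255]}'
```

```text
time: 7.35
eef_pos: [0.6218, 0.2546, 0.0697]
tcp_rot: [-0.027, 1.0, -0.001, -0.004]
contact_force: [0.1, -0.0, -1.1]
opening: 0.622
time: 7.68
eef_pos: [0.6264, 0.2545, 0.0682]
tcp_rot: [-0.026, 1.0, 0.0, 0.001]
contact_force: [0.5, -0.4, -2.0]
opening: 0.621
```

```bash
python3 -m jog '{"travel":[[0,0,-2],[0,0,0],[0,0,0],[0,0,0],[0,0,0]],"dr":[[0,0,0],[0,0,0],[0,0,0],[0,0,0],[0,0,0]],"jaw":[255,255,68,68,68]}'
python3 -m jog '{"travel":[[0,0,0],[0,0,20],[0,0,35],[0,0,35],[0,0,10]],"dr":[[0,0,0],[0,0,0],[0,0,0],[0,0,0],[0,0,0]],"jaw":[68,68,68,68,55]}'
python3 -m jog '{"travel":[[-30,0,0],[-30,0,0],[-30,0,0],[-30,0,0],[-32,0,0]],"dr":[[0,0,0],[0,0,0],[0,0,0],[0,0,0],[0,0,0]],"jaw":[55,55,55,55,55]}'
python3 -m jog '{"travel":[[0,0,0],[0,0,0],[0,0,0]],"dr":[[0,0,0],[0,0,0],[0,0,0]],"jaw":[55,55,55]}'
python3 - <<'E'
from h import *
im,c,o=lids("wrist",.078)
for x in o: print(x)
np.savez("pics/w5.npz",im=im,R=c[2],t=c[3]);save(im,"w5.png",s=1.2)
print(get_state()["eef_pos"],get_state()["opening"])
E
```

```text
time: 8.1
eef_pos: [0.6259, 0.2542, 0.065]
tcp_rot: [-0.026, 1.0, 0.0, 0.001]
contact_force: [-0.5, -0.2, -1.0]
opening: 0.73
time: 8.52
eef_pos: [0.6287, 0.255, 0.1717]
tcp_rot: [-0.026, 1.0, 0.001, 0.005]
contact_force: [0.8, -0.1, 0.2]
opening: 0.788
time: 8.93
eef_pos: [0.4723, 0.254, 0.1642]
tcp_rot: [-0.026, 1.0, 0.0, 0.0]
contact_force: [0.5, 0.4, 0.6]
opening: 0.784
time: 9.18
eef_pos: [0.4743, 0.2543, 0.1649]
tcp_rot: [-0.026, 1.0, 0.0, 0.001]
contact_force: [1.0, 0.4, -0.4]
opening: 0.789
([255.1, 75.2], [65.9, 69.6], [0.3762, 0.2457])
[0.47478533 0.25427902 0.1650496 ] 0.7850803839490016
```

View pics/w5.png

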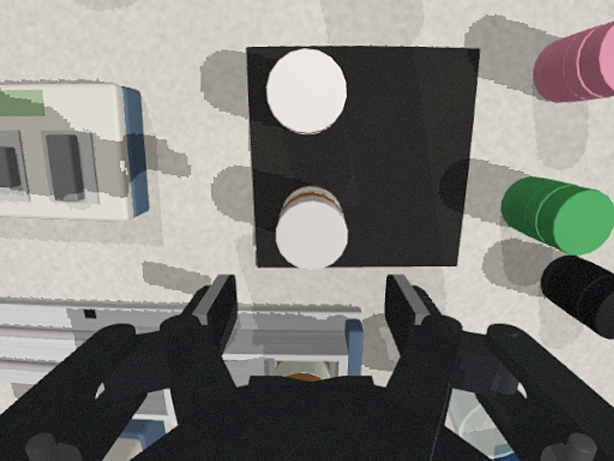

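Jar C stands in the pocket. B, with its lid at (312,234), is centred below the tool, and A is at (306,90), unmoved.

```bash
python3 -m jog '{"travel":[[0,0,-32],[0,0,-32],[0,0,-32],[0,0,-32],[0,0,0]],"dr":[[0,0,0],[0,0,0],[0,0,0],[0,0,0],[0,0,0]],"jaw":[55,55,55,55,55]}' 40
python3 -m jog '{"travel":[[0,0,0],[0,0,0],[0,0,0],[0,0,0],[0,0,0]],"dr":[[0,0,0],[0,0,0],[0,0,0],[0,0,0],[0,0,0]],"jaw":[255,255,255,255,255]}' 40
python3 -m jog '{"travel":[[0,0,10],[0,0,30],[0,0,35],[0,0,35],[0,0,25]],"dr":[[0,0,0],[0,0,0],[0,0,0],[0,0,0],[0,0,0]],"jaw":[255,255,255,255,255]}' 40
python3 -m jog '{"travel":[[31,-16,0],[31,-16,0],[31,-16,0],[31,-16,0],[31,-16,0]],"dr":[[0,0,0],[0,0,0],[0,0,0],[0,0,0],[0,0,0]],"jaw":[255,255,255,255,255]}'
python3 -m jog '{"travel":[[0,0,0],[0,0,0],[0,0,0]],"dr":[[0,0,0],[0,0,0],[0,0,0]],"jaw":[255,255,255]}'
```

```text
time: 9.65
eef_pos: [0.4697, 0.2523, 0.0297]
tcp_rot: [-0.026, 1.0, -0.002, -0.006]
contact_force: [-1.4, -0.7, 0.2]
opening: 0.786
time: 10.07
eef_pos: [0.4747, 0.2545, 0.0381]
tcp_rot: [-0.026, 1.0, 0.0, 0.002]
contact_force: [-0.0, -0.0, -1.7]
opening: 0.622
time: 10.48
eef_pos: [0.4745, 0.2546, 0.1761]
tcp_rot: [-0.026, 1.0, 0.001, 0.003]
contact_force: [1.6, 0.4, -1.0]
opening: 0.625
time: 10.9
eef_pos: [0.6297, 0.1734, 0.1729]
tcp_rot: [-0.026, 1.0, 0.0, 0.001]
contact_force: [-0.1, -0.1, -1.6]
opening: 0.626
time: 11.15
eef_pos: [0.6279, 0.1742, 0.1717]
tcp_rot: [-0.026, 1.0, 0.0, -0.0]
contact_force: [0.6, -0.2, -1.8]
opening: 0.622
```

```bash
python3 -m jog '{"travel":[[1,0,-30],[0,0,-30],[0,0,-25],[0,0,-10],[0,0,0]],"dr":[[0,0,0],[0,0,0],[0,0,0],[0,0,0],[0,0,0]],"jaw":[255,255,255,255,255]}'
python3 -m jog '{"travel":[[0,0,-7],[0,0,-5],[0,0,0],[0,0,0]],"dr":[[0,0,0],[0,0,0],[0,0,0],[0,0,0]],"jaw":[255,255,255,255]}'
python3 -m jog '{"travel":[[0,0,0],[0,0,0],[0,0,0],[0,0,0]],"dr":[[0,0,0],[0,0,0],[0,0,0],[0,0,0]],"jaw":[68,68,68,68]}'
python3 -m jog '{"travel":[[0,0,20],[0,0,35],[0,0,35],[0,0,10],[-24,6,0]],"dr":[[0,0,0],[0,0,0],[0,0,0],[0,0,0],[0,0,0]],"jaw":[68,68,68,68,55]}'
python3 -m jog '{"travel":[[-38,10,0],[-38,10,0],[-38,10,0],[-38,10,0],[-38,10,0]],"dr":[[0,0,0],[0,0,0],[0,0,0],[0,0,0],[0,0,0]],"jaw":[55,55,55,55,55]}'
python3 -m jog '{"travel":[[-40,15,0],[0,0,0],[0,0,0],[0,0,0]],"dr":[[0,0,0],[0,0,0],[0,0,0],[0,0,0]],"jaw":[55,55,55,55]}'
python3 - <<'E'
from h import *
im,c,o=lids("wrist",.078)
for x in o: print(x)
np.savez("pics/w6.npz",im=im,R=c[2],t=c[3])
print(get_state()["eef_pos"],get_state()["opening"],get_state()["qpos"].round(2))
E
```

```text
time: 11.57
eef_pos: [0.6259, 0.1747, 0.073]
tcp_rot: [-0.027, 1.0, -0.0, -0.004]
contact_force: [-0.1, -0.0, -0.7]
opening: 0.628
time: 11.9
eef_pos: [0.6301, 0.1743, 0.0655]
tcp_rot: [-0.026, 1.0, 0.0, 0.001]
contact_force: [0.2, 0.2, -2.0]
opening: 0.623
time: 12.23
eef_pos: [0.63, 0.1741, 0.0652]
tcp_rot: [-0.026, 1.0, 0.0, 0.001]
contact_force: [-0.6, 0.5, 0.6]
opening: 0.733
time: 12.65
eef_pos: [0.6113, 0.1794, 0.1708]
tcp_rot: [-0.025, 1.0, 0.0, 0.007]
contact_force: [0.0, 0.1, 0.1]
opening: 0.779
time: 13.07
eef_pos: [0.4137, 0.2303, 0.1641]
tcp_rot: [-0.026, 1.0, 0.0, 0.0]
contact_force: [-0.2, 0.1, -0.4]
opening: 0.78
time: 13.4
eef_pos: [0.3769, 0.245, 0.1649]
tcp_rot: [-0.027, 1.0, 0.0, 0.001]
contact_force: [0.3, -0.8, -0.0]
opening: 0.784
([260.5, 194.7], [56.6, 59.2], [0.3755, 0.2458])
[0.37755062 0.24479093 0.16496039] 0.7858108920213687 [ 0.35 -0.16  2.17 -0.    1.13 -1.27]
```

```bash
python3 -m jog '{"travel":[[0,0,-32],[0,0,-32],[0,0,-32],[0,0,-32],[0,0,0]],"dr":[[0,0,0],[0,0,0],[0,0,0],[0,0,0],[0,0,0]],"jaw":[55,55,55,55,55]}' 40
python3 -m jog '{"travel":[[0,0,0],[0,0,0],[0,0,0],[0,0,0],[0,0,0]],"dr":[[0,0,0],[0,0,0],[0,0,0],[0,0,0],[0,0,0]],"jaw":[255,255,255,255,255]}' 40
python3 -m jog '{"travel":[[0,0,10],[0,0,30],[0,0,35],[0,0,35],[0,0,25]],"dr":[[0,0,0],[0,0,0],[0,0,0],[0,0,0],[0,0,0]],"jaw":[255,255,255,255,255]}' 40
python3 -m jog '{"travel":[[32,-19,0],[32,-19,0],[32,-19,0],[32,-19,0],[32,-19,0]],"dr":[[0,0,0],[0,0,0],[0,0,0],[0,0,0],[0,0,0]],"jaw":[255,255,255,255,255]}'
python3 -m jog '{"travel":[[32,-19,0],[32,-18,0],[32,-18,0],[0,0,0],[0,0,0]],"dr":[[0,0,0],[0,0,0],[0,0,0],[0,0,0],[0,0,0]],"jaw":[255,255,255,255,255]}'
```

```text
time: 13.87
eef_pos: [0.3728, 0.2424, 0.0303]
tcp_rot: [-0.025, 1.0, -0.002, -0.006]
contact_force: [-1.3, -1.0, -0.3]
opening: 0.785
time: 14.28
eef_pos: [0.3777, 0.2452, 0.038]
tcp_rot: [-0.026, 1.0, 0.001, 0.002]
contact_force: [0.8, -0.3, -0.3]
opening: 0.625
time: 14.7
eef_pos: [0.3773, 0.2452, 0.1759]
tcp_rot: [-0.026, 1.0, 0.001, 0.002]
contact_force: [1.1, 0.3, -0.2]
opening: 0.625
time: 15.12
eef_pos: [0.5378, 0.1488, 0.1729]
tcp_rot: [-0.026, 1.0, 0.0, 0.001]
contact_force: [-1.0, 1.1, -1.2]
opening: 0.619
time: 15.53
eef_pos: [0.6335, 0.0936, 0.172]
tcp_rot: [-0.025, 1.0, 0.0, 0.0]
contact_force: [-0.8, -0.2, -2.5]
opening: 0.624
```

```bash
python3 -m jog '{"travel":[[0,1,-30],[0,0,-30],[0,0,-25],[0,0,-10],[0,0,0]],"dr":[[0,0,0],[0,0,0],[0,0,0],[0,0,0],[0,0,0]],"jaw":[255,255,255,255,255]}'
python3 -m jog '{"travel":[[0,0,-7],[0,0,-5],[0,0,0],[0,0,0]],"dr":[[0,0,0],[0,0,0],[0,0,0],[0,0,0]],"jaw":[255,255,255,255]}'
python3 -m jog '{"travel":[[0,0,0],[0,0,0],[0,0,0],[0,0,0]],"dr":[[0,0,0],[0,0,0],[0,0,0],[0,0,0]],"jaw":[68,68,68,68]}'
python3 -m jog '{"travel":[[0,0,20],[0,0,35],[0,0,35],[0,0,30],[-30,25,30]],"dr":[[0,0,0],[0,0,0],[0,0,0],[0,0,0],[0,0,0]],"jaw":[68,68,68,68,55]}'
python3 -m jog '{"travel":[[-31,25,0],[-30,25,0],[0,0,0],[0,0,0],[0,0,0]],"dr":[[0,0,0],[0,0,0],[0,0,0],[0,0,0],[0,0,0]],"jaw":[55,55,55,55,55]}'
python3 - <<'E'
from h import *
im,c,o=lids("wrist",.105)
for x in o: print(x)
np.savez("pics/w7.npz",im=im,R=c[2],t=c[3]);save(im,"w7.png",s=1.2)
print(get_state()["eef_pos"],proj(c,[[.5615,.1714,.087],[.6265,.2544,.105],[.63,.1745,.105],[.6335,.0948,.105]])*1.2)
E
```

```text
time: 15.95
eef_pos: [0.629, 0.0966, 0.0734]
tcp_rot: [-0.027, 1.0, 0.0, -0.004]
contact_force: [-1.1, 0.4, -1.8]
opening: 0.624
time: 16.28
eef_pos: [0.6331, 0.0959, 0.0655]
tcp_rot: [-0.026, 1.0, -0.0, 0.001]
contact_force: [0.6, 1.1, -1.5]
opening: 0.62
time: 16.62
eef_pos: [0.633, 0.0957, 0.0651]
tcp_rot: [-0.026, 1.0, -0.0, 0.001]
contact_force: [-0.3, 0.1, 0.1]
opening: 0.735
time: 17.03
eef_pos: [0.6107, 0.1142, 0.2134]
tcp_rot: [-0.024, 1.0, -0.001, 0.003]
contact_force: [-0.5, 1.6, 1.4]
opening: 0.782
time: 17.45
eef_pos: [0.5463, 0.1669, 0.2102]
tcp_rot: [-0.026, 1.0, -0.0, 0.001]
contact_force: [-0.6, -0.5, 0.1]
opening: 0.783
([436.0, 238.8], [28.3, 34.8], [0.5873, 0.3473])
[0.54673712 0.16655061 0.21001029] [[315.62056805 240.53690426]
 [408.78452475 324.36151803]
 [314.94390099 324.15733422]
 [221.05930888 322.94693898]]
```

View pics/w7.png

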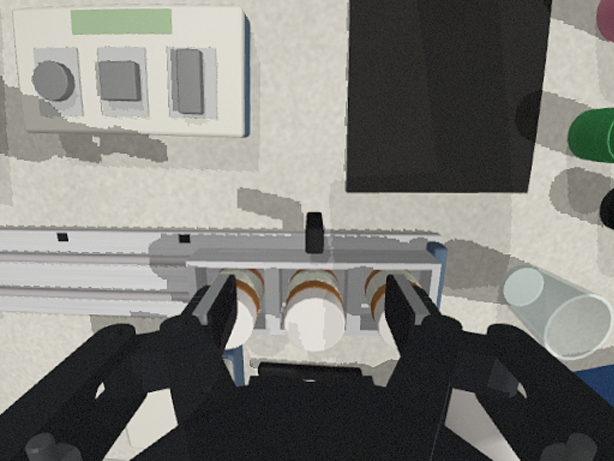

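All three jars stand in the pockets at (230,320), (314,322) and (400,320). Next is the straddle of the tab and a slow push to reading.

```bash
python3 -m jog '{"travel":[[15,5,-10],[0,0,-20],[0,0,-20],[0,0,-10],[0,0,0]],"dr":[[0,0,0],[0,0,0],[0,0,0],[0,0,0],[0,0,0]],"jaw":[160,160,160,160,160]}'
python3 -m jog '{"travel":[[0,0,-33],[0,0,-33],[0,0,-33],[0,0,0],[0,0,0]],"dr":[[0,0,0],[0,0,0],[0,0,0],[0,0,0],[0,0,0]],"jaw":[160,160,160,160,160]}'
python3 -m jog '{"travel":[[0,-4,0],[0,-7,0],[0,-10,0],[1,-12,0],[0,-12,0]],"dr":[[0,0,0],[0,0,0],[0,0,0],[0,0,0],[0,0,0]],"jaw":[160,160,160,160,160]}'
python3 -m jog '{"travel":[[1,-12,0],[0,-12,0],[1,-12,0],[0,-12,0],[1,-12,0]],"dr":[[0,0,0],[0,0,0],[0,0,0],[0,0,0],[0,0,0]],"jaw":[160,160,160,160,160]}'
python3 -m jog '{"travel":[[1,-10,0],[0,-9,0],[1,-7,0],[0,-5,0],[0,-4,0]],"dr":[[0,0,0],[0,0,0],[0,0,0],[0,0,0],[0,0,0]],"jaw":[160,160,160,160,160]}'
```

```text
time: 17.92
eef_pos: [0.5598, 0.1708, 0.1461]
tcp_rot: [-0.025, 1.0, -0.0, -0.003]
contact_force: [-0.5, 0.1, -0.6]
opening: 0.365
time: 18.33
eef_pos: [0.5604, 0.1714, 0.0498]
tcp_rot: [-0.026, 1.0, -0.0, -0.002]
contact_force: [0.1, 0.6, 1.1]
opening: 0.372
time: 18.75
eef_pos: [0.5645, 0.1265, 0.0538]
tcp_rot: [-0.026, 1.0, 0.0, 0.003]
contact_force: [1.9, 1.8, 0.3]
opening: 0.374
time: 19.17
eef_pos: [0.5648, 0.0656, 0.0508]
tcp_rot: [-0.026, 1.0, 0.0, -0.0]
contact_force: [-1.1, 2.0, 1.0]
opening: 0.374
time: 19.58
eef_pos: [0.5665, 0.0329, 0.0504]
tcp_rot: [-0.026, 1.0, 0.001, -0.001]
contact_force: [0.4, 3.8, 0.8]
opening: 0.37
```

```bash
python3 -m jog '{"travel":[[0,-3,0],[0,-3,0],[0,0,0],[0,0,0]],"dr":[[0,0,0],[0,0,0],[0,0,0],[0,0,0]],"jaw":[160,160,160,160]}'
python3 -m jog '{"travel":[[0,3,0],[0,3,0],[0,0,0],[0,0,30],[0,0,40]],"dr":[[0,0,0],[0,0,0],[0,0,0],[0,0,0],[0,0,0]],"jaw":[160,160,160,160,160]}'
python3 -m jog '{"travel":[[0,0,40],[-20,0,40],[0,0,0],[0,0,0]],"dr":[[0,0,0],[0,0,0],[0,0,0],[0,0,0]],"jaw":[255,255,255,255]}'
python3 - <<'E'
from h import *
c=cam("wrist");im=read_camera("wrist")
np.savez("pics/w8.npz",im=im,R=c[2],t=c[3]);save(im,"w8.png",s=1.5)
print(get_state()["eef_pos"],proj(c,[[.5678,.0315,.087],[.568,.0315,.022],[.5915,.0315,.012]])*1.5)
E
```

```text
time: 19.92
eef_pos: [0.567, 0.0252, 0.0505]
tcp_rot: [-0.026, 1.0, -0.0, -0.0]
contact_force: [-0.5, 0.2, -1.2]
opening: 0.371
time: 20.33
eef_pos: [0.5635, 0.0325, 0.1168]
tcp_rot: [-0.026, 1.0, 0.001, -0.005]
contact_force: [1.5, 0.2, 0.3]
opening: 0.376
time: 20.67
eef_pos: [0.5498, 0.0319, 0.2017]
tcp_rot: [-0.026, 1.0, -0.001, 0.004]
contact_force: [-0.0, -0.8, -0.4]
opening: 0.002
[0.54862702 0.03205456 0.19893006] [[387.20131936 307.3670594 ]
 [387.48454825 281.04334421]
 [386.05767813 304.73708047]]
```

View pics/w8.png

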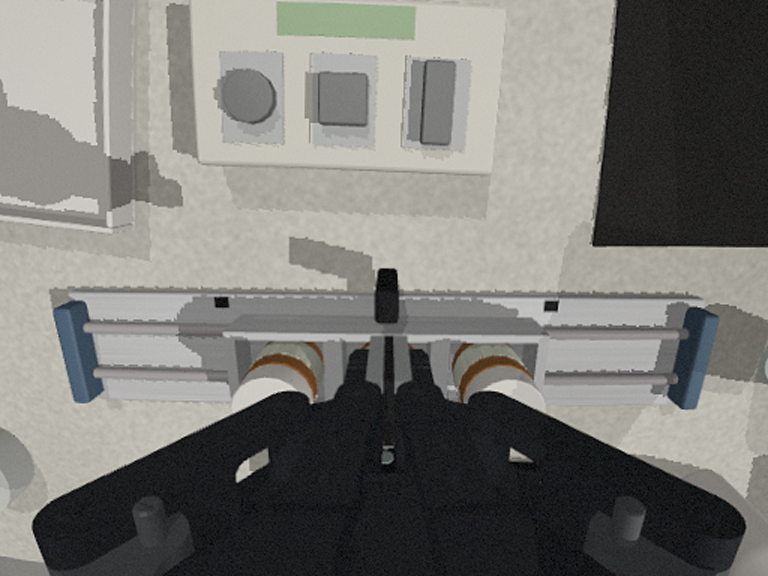

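The tab at column 387 lies midway between the outer marks (222 and 551), so the carrier is at reading. The keys are round (248,96), square (343,98) and bar (437,103).

```bash
python3 - <<'E'
from h import *
d=np.load("pics/w8.npz");ci=camera_info("wrist");c=(ci["K"],ci["k1"],d["R"],d["t"])
print(unproj(c,np.array([(248,96),(343,98),(438,102)])/1.5,.057)[:,:2].round(4).tolist(),unproj(c,np.array([(387,295)])/1.5,.087).round(4))
E
python3 -m jog '{"travel":[[-28,-9,-10],[-28,-9,-20],[-28,-9,-20],[-27,-8,-20],[0,0,-20]],"dr":[[0,0,0],[0,0,0],[0,0,0],[0,0,0],[0,0,0]],"jaw":[255,255,255,255,255]}'
python3 -m jog '{"travel":[[0,0,-20],[0,0,0],[0,0,0]],"dr":[[0,0,0],[0,0,0],[0,0,0]],"jaw":[255,255,255]}'
```

```text
[[0.439, -0.0655], [0.4378, -0.0039], [0.437, 0.0573]] [[0.5594 0.0309 0.087 ]]
time: 21.13
eef_pos: [0.4309, -0.0026, 0.1032]
tcp_rot: [-0.026, 1.0, 0.001, -0.005]
contact_force: [-0.5, -0.7, -0.3]
opening: -0.006
time: 21.38
eef_pos: [0.4354, -0.0026, 0.0856]
tcp_rot: [-0.026, 1.0, 0.001, -0.003]
contact_force: [-1.2, -0.5, 0.1]
opening: 0.0
```

```bash
python3 -m jog '{"travel":[[2,-1,-12],[0,0,-10],[0,0,-6],[0,0,0],[0,0,0]],"dr":[[0,0,0],[0,0,0],[0,0,0],[0,0,0],[0,0,0]],"jaw":[255,255,255,255,255]}'
python3 -m jog '{"travel":[[0,0,-4],[0,0,-3],[0,0,-3],[0,0,0],[0,0,0]],"dr":[[0,0,0],[0,0,0],[0,0,0],[0,0,0],[0,0,0]],"jaw":[255,255,255,255,255]}'
```

```text
time: 21.8
eef_pos: [0.4393, -0.004, 0.0599]
tcp_rot: [-0.026, 1.0, 0.0, -0.0]
contact_force: [0.8, 0.7, 0.4]
opening: -0.005
time: 22.22
eef_pos: [0.4405, -0.0043, 0.051]
tcp_rot: [-0.026, 1.0, -0.0, 0.001]
contact_force: [-0.7, 0.3, 4.7]
opening: -0.001
```

```bash
python3 -m jog '{"travel":[[0,0,-2],[0,0,0],[0,0,0]],"dr":[[0,0,0],[0,0,0],[0,0,0]],"jaw":[255,255,255]}'
python3 -m jog '{"travel":[[0,0,15],[0,0,20],[0,-31,0],[0,-30,0],[0,0,0]],"dr":[[0,0,0],[0,0,0],[0,0,0],[0,0,0],[0,0,0]],"jaw":[255,255,255,255,255]}'
python3 -m jog '{"travel":[[-1,0,-15],[0,0,-10],[0,0,0],[0,0,0]],"dr":[[0,0,0],[0,0,0],[0,0,0],[0,0,0]],"jaw":[255,255,255,255]}'
python3 -m jog '{"travel":[[0,0,-4],[0,0,-4],[0,0,-2],[0,0,0],[0,0,0]],"dr":[[0,0,0],[0,0,0],[0,0,0],[0,0,0],[0,0,0]],"jaw":[255,255,255,255,255]}'
```

```text
time: 22.47
eef_pos: [0.4406, -0.0043, 0.0508]
tcp_rot: [-0.026, 1.0, -0.0, 0.0]
contact_force: [-6.3, 1.8, 18.2]
opening: 0.0
time: 22.88
eef_pos: [0.4404, -0.0685, 0.084]
tcp_rot: [-0.025, 1.0, -0.001, 0.001]
contact_force: [-0.3, -0.6, 0.2]
opening: -0.001
time: 23.22
eef_pos: [0.4374, -0.0644, 0.0571]
tcp_rot: [-0.026, 1.0, 0.001, -0.002]
contact_force: [0.3, 0.2, -0.4]
opening: 0.001
time: 23.63
eef_pos: [0.4387, -0.0648, 0.0507]
tcp_rot: [-0.027, 1.0, 0.0, -0.001]
contact_force: [-8.7, 2.9, 21.1]
opening: -0.0
```

Square and round are both fully down, since the force rises sharply at the stop. Next is the bar, 123 mm in +y.

```bash
python3 -m jog '{"travel":[[0,0,15],[0,0,20],[0,31,5],[0,31,0],[0,31,0]],"dr":[[0,0,0],[0,0,0],[0,0,0],[0,0,0],[0,0,0]],"jaw":[255,255,255,255,255]}'
python3 -m jog '{"travel":[[0,29,0],[0,0,0],[0,0,-20],[0,0,-10],[0,0,0]],"dr":[[0,0,0],[0,0,0],[0,0,0],[0,0,0],[0,0,0]],"jaw":[255,255,255,255,255]}'
python3 -m jog '{"travel":[[0,0,-4],[0,0,-4],[0,0,-2],[0,0,0],[0,0,0]],"dr":[[0,0,0],[0,0,0],[0,0,0],[0,0,0],[0,0,0]],"jaw":[255,255,255,255,255]}'
```

```text
time: 24.05
eef_pos: [0.4392, 0.0288, 0.0889]
tcp_rot: [-0.025, 1.0, -0.0, 0.001]
contact_force: [0.5, 0.5, 0.1]
opening: 0.005
time: 24.47
eef_pos: [0.4369, 0.0572, 0.0559]
tcp_rot: [-0.026, 1.0, 0.0, -0.002]
contact_force: [-1.4, 0.5, 1.4]
opening: 0.001
time: 24.88
eef_pos: [0.4384, 0.0567, 0.0507]
tcp_rot: [-0.026, 1.0, 0.0, -0.002]
contact_force: [-10.0, 1.0, 21.1]
opening: -0.006
```

```bash
python3 -m jog '{"travel":[[0,0,15],[0,0,30],[0,0,35],[13,-5,20],[20,-10,0]],"dr":[[0,0,0],[0,0,0],[0,0,0],[0,0,0],[0,0,0]],"jaw":[255,255,255,160,160]}'
python3 -m jog '{"travel":[[33,-10,0],[33,0,0],[30,0,0],[0,0,0],[0,0,0]],"dr":[[0,0,0],[0,0,0],[0,0,0],[0,0,0],[0,0,0]],"jaw":[160,160,160,160,160]}'
```

```text
time: 25.3
eef_pos: [0.4745, 0.0416, 0.1538]
tcp_rot: [-0.027, 1.0, -0.001, 0.005]
contact_force: [1.3, 0.4, 0.7]
opening: 0.276
time: 25.72
eef_pos: [0.5683, 0.0311, 0.1475]
tcp_rot: [-0.026, 1.0, -0.0, -0.0]
contact_force: [0.8, 1.2, -0.6]
opening: 0.376
```

```bash
python3 -m jog '{"travel":[[0,0,-33],[0,0,-33],[0,0,-31],[0,0,0],[0,0,0]],"dr":[[0,0,0],[0,0,0],[0,0,0],[0,0,0],[0,0,0]],"jaw":[160,160,160,160,160]}'
python3 -m jog '{"travel":[[0,-4,0],[0,-7,0],[0,-10,0],[1,-12,0],[0,-12,0]],"dr":[[0,0,0],[0,0,0],[0,0,0],[0,0,0],[0,0,0]],"jaw":[160,160,160,160,160]}'
python3 -m jog '{"travel":[[1,-12,0],[0,-12,0],[1,-12,0],[0,-12,0],[1,-12,0]],"dr":[[0,0,0],[0,0,0],[0,0,0],[0,0,0],[0,0,0]],"jaw":[160,160,160,160,160]}'
python3 -m jog '{"travel":[[1,-10,0],[0,-9,0],[1,-7,0],[0,-5,0],[0,-4,0]],"dr":[[0,0,0],[0,0,0],[0,0,0],[0,0,0],[0,0,0]],"jaw":[160,160,160,160,160]}'
python3 -m jog '{"travel":[[0,-4,0],[0,-3,0],[0,-2,0],[0,0,0]],"dr":[[0,0,0],[0,0,0],[0,0,0],[0,0,0]],"jaw":[160,160,160,160]}'
```

```text
time: 26.13
eef_pos: [0.5648, 0.0321, 0.0494]
tcp_rot: [-0.026, 1.0, 0.0, -0.003]
contact_force: [-0.2, -0.0, -0.1]
opening: 0.374
time: 26.55
eef_pos: [0.5703, -0.0138, 0.0536]
tcp_rot: [-0.026, 1.0, -0.0, 0.003]
contact_force: [1.7, 1.5, 0.6]
opening: 0.371
time: 26.97
eef_pos: [0.5713, -0.0745, 0.0511]
tcp_rot: [-0.026, 1.0, 0.0, -0.0]
contact_force: [-0.7, 2.0, 1.2]
opening: 0.37
time: 27.38
eef_pos: [0.5729, -0.107, 0.0507]
tcp_rot: [-0.026, 1.0, 0.002, -0.001]
contact_force: [-0.4, 3.8, 1.8]
opening: 0.376
time: 27.72
eef_pos: [0.5734, -0.117, 0.0508]
tcp_rot: [-0.026, 1.0, 0.001, -0.0]
contact_force: [-0.1, 3.4, 0.9]
opening: 0.37
```

```bash
python3 -m jog '{"travel":[[0,4,0],[0,4,0],[0,0,0],[0,0,30],[0,0,40]],"dr":[[0,0,0],[0,0,0],[0,0,0],[0,0,0],[0,0,0]],"jaw":[160,160,160,160,160]}'
python3 -m jog '{"travel":[[0,0,40],[-20,0,40],[-15,0,20],[0,0,0],[0,0,0]],"dr":[[0,0,0],[0,0,0],[0,0,0],[0,0,0],[0,0,0]],"jaw":[0,0,0,0,0]}'
python3 - <<'E'
from h import *
im,c,o=lids("wrist",.105)
for x in o: print(x)
np.savez("pics/w9.npz",im=im,R=c[2],t=c[3]);save(im,"w9.png",s=1.5)
print(get_state()["eef_pos"],proj(c,[[.574,-.1084,.087],[.6384,-.0255,.105],[.6419,-.1054,.105],[.6454,-.1853,.105]])*1.5)
E
```

```text
time: 28.13
eef_pos: [0.57, -0.108, 0.117]
tcp_rot: [-0.026, 1.0, 0.002, -0.005]
contact_force: [0.3, -1.6, -0.2]
opening: 0.373
time: 28.55
eef_pos: [0.5403, -0.1095, 0.2201]
tcp_rot: [-0.026, 1.0, -0.001, 0.002]
contact_force: [-1.1, -0.5, -0.2]
opening: 0.999
[ 0.53963006 -0.10913788  0.21801937] [[388.46712741 320.60487425]
 [499.20016153 419.10088632]
 [387.6333388  418.77570358]
 [276.04663225 417.16917885]]
```

View pics/w9.png

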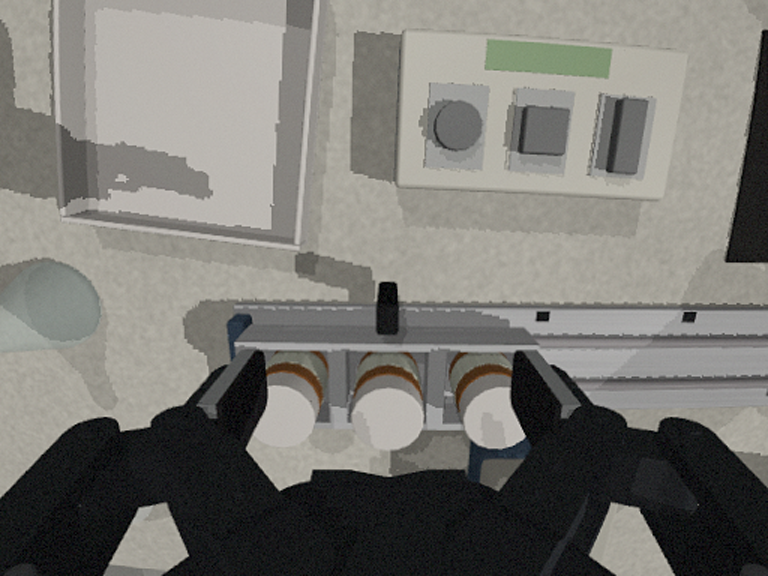

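The carrier stands at unload: its tab at (388,308) covers the third mark and the block is adjacent. The three jars are upright. Neighbours are close, so I'll turn the jaws across the rail to pick.

```bash
python3 - <<'E'
from h import *
d=np.load("pics/w9.npz");ci=camera_info("wrist");c=(ci["K"],ci["k1"],d["R"],d["t"])
print("tray top",unproj(c,np.array([(61,217),(300,247),(318,5),(55,5)])/1.5,.036)[:,:2].round(4).tolist())
print("marks",unproj(c,np.array([(543,316),(689,316)])/1.5,.012)[:,:2].round(4).tolist())
print("lids",unproj(c,np.array([(285,415),(388,418),(493,417)])/1.5,.105)[:,:2].round(4).tolist())
E
python3 -m jog '{"travel":[[8,-6,0],[8,-6,0],[8,-6,0],[8,-6,0],[8,-6,0]],"dr":[[0,0,-7],[0,0,-7],[0,0,-7],[0,0,-7],[0,0,-7]],"jaw":[0,0,0,55,55]}'
python3 -m jog '{"travel":[[8,-6,0],[8,-6,0],[8,-6,0],[8,-6,0],[8,-6,0]],"dr":[[0,0,-7],[0,0,-7],[0,0,-7],[0,0,-7],[0,0,-7]],"jaw":[55,55,55,55,55]}'
python3 -m jog '{"travel":[[8,-5,-15],[8,-4,-15],[8,-4,-15],[0,0,0],[0,0,0]],"dr":[[0,0,-7],[0,0,-7],[0,0,-7],[0,0,0],[0,0,0]],"jaw":[55,55,55,55,55]}'
python3 - <<'E'
from h import *
im,c,o=lids("wrist",.105)
for x in o: print(x)
np.savez("pics/w10.npz",im=im,R=c[2],t=c[3]);save(im,"w10.png",s=1.5)
print(get_state()["eef_pos"],get_state()["qpos"].round(2))
E
```

```text
tray top [[0.5189, -0.3792], [0.5346, -0.1813], [0.3602, -0.1694], [0.3608, -0.3661]]
marks [[0.5909, 0.0321], [0.5843, 0.1714]]
lids [[0.6432, -0.1788], [0.6412, -0.1052], [0.6368, -0.0302]]
time: 29.02
eef_pos: [0.5794, -0.1389, 0.2148]
tcp_rot: [0.278, 0.96, 0.0, -0.003]
contact_force: [0.1, -0.4, 0.2]
opening: 0.787
time: 29.43
eef_pos: [0.6195, -0.169, 0.2145]
tcp_rot: [0.554, 0.832, -0.001, -0.003]
contact_force: [-0.5, 0.5, 0.4]
opening: 0.781
time: 29.85
eef_pos: [0.6424, -0.1814, 0.1691]
tcp_rot: [0.693, 0.72, -0.001, -0.003]
contact_force: [-1.0, 0.1, 0.1]
opening: 0.782
[ 0.64303302 -0.18163122  0.17105819] [-0.43  0.32  1.64 -0.    1.18 -0.46]
```

View pics/w10.png

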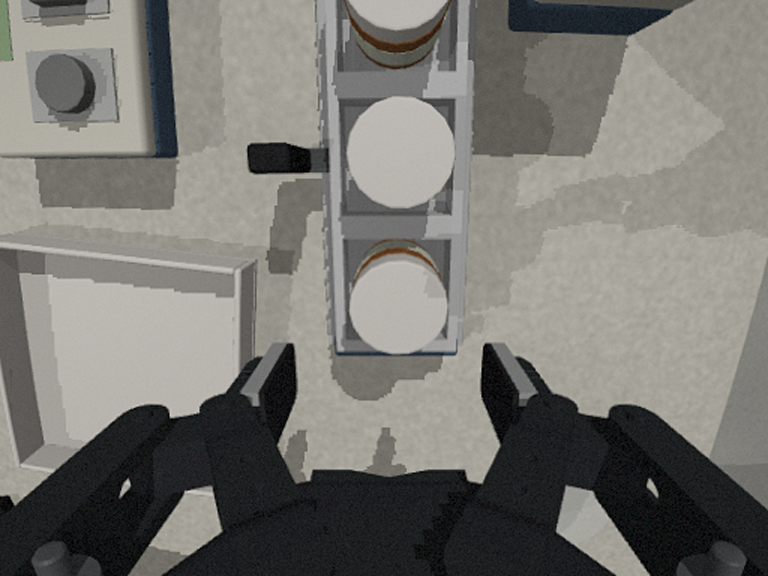

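Run:
```python
from h import *
d=np.load("pics/w10.npz");ci=camera_info("wrist");c=(ci["K"],ci["k1"],d["R"],d["t"])
print(unproj(c,np.array([(398,307),(401,152),(398,-10)])/1.5,.105)[:,:2].round(4).tolist(),"tray",unproj(c,np.array([(256,262),(2,237)])/1.5,.036)[:,:2].round(4).tolist(),unproj(c,np.array([(287,158)])/1.5,.087).round(4))
```

```text
[[0.6456, -0.183], [0.6436, -0.1053], [0.6392, -0.0354]] tray [[0.5494, -0.1776], [0.3627, -0.1657]] [[ 0.5847 -0.1095  0.087 ]]
```

```bash
python3 -m jog '{"travel":[[2,-1,-30],[0,0,-30],[0,0,-25],[0,0,-13],[0,0,-7]],"dr":[[0,0,0],[0,0,0],[0,0,0],[0,0,0],[0,0,0]],"jaw":[55,55,55,55,55]}' 40
python3 -m jog '{"travel":[[0,0,0],[0,0,0],[0,0,0],[0,0,0],[0,0,0]],"dr":[[0,0,0],[0,0,0],[0,0,0],[0,0,0],[0,0,0]],"jaw":[55,255,255,255,255]}' 40
python3 -m jog '{"travel":[[0,0,10],[0,0,30],[0,0,35],[0,0,30],[0,0,10]],"dr":[[0,0,0],[0,0,0],[0,0,0],[0,0,0],[0,0,0]],"jaw":[255,255,255,255,255]}' 40
python3 -m jog '{"travel":[[-31,-21,0],[-31,-21,0],[-31,-21,0],[-31,-21,0],[-31,-21,0]],"dr":[[0,0,0],[0,0,0],[0,0,0],[0,0,0],[0,0,0]],"jaw":[255,255,255,255,255]}'
python3 -m jog '{"travel":[[-30,-21,0],[-28,-21,0],[0,0,0],[0,0,0],[0,0,0]],"dr":[[0,0,0],[0,0,0],[0,0,0],[0,0,0],[0,0,0]],"jaw":[255,255,255,255,255]}'
```

```text
time: 30.32
eef_pos: [0.6446, -0.1824, 0.0662]
tcp_rot: [0.694, 0.72, -0.001, -0.002]
contact_force: [-1.5, 0.2, 0.4]
opening: 0.787
time: 30.73
eef_pos: [0.647, -0.1836, 0.0703]
tcp_rot: [0.695, 0.719, 0.001, 0.002]
contact_force: [-0.3, -0.2, 2.6]
opening: 0.621
time: 31.15
eef_pos: [0.6484, -0.1842, 0.1906]
tcp_rot: [0.695, 0.719, 0.002, 0.005]
contact_force: [1.1, -0.6, 0.5]
opening: 0.619
time: 31.57
eef_pos: [0.4888, -0.2882, 0.1823]
tcp_rot: [0.694, 0.72, -0.0, -0.001]
contact_force: [-0.9, -0.3, -1.2]
opening: 0.621
time: 31.98
eef_pos: [0.4327, -0.3298, 0.1828]
tcp_rot: [0.695, 0.719, 0.0, -0.0]
contact_force: [0.6, -0.1, -1.0]
opening: 0.623
```

```bash
python3 -m jog '{"travel":[[0,0,-35],[0,0,-35],[0,0,-30],[0,0,-20],[0,0,-10]],"dr":[[0,0,0],[0,0,0],[0,0,0],[0,0,0],[0,0,0]],"jaw":[255,255,255,255,255]}'
python3 -m jog '{"travel":[[0,0,-4],[0,0,-3],[0,0,0],[0,0,0]],"dr":[[0,0,0],[0,0,0],[0,0,0],[0,0,0]],"jaw":[255,255,255,255]}'
```

```text
time: 32.4
eef_pos: [0.4321, -0.327, 0.0493]
tcp_rot: [0.694, 0.72, 0.0, -0.003]
contact_force: [-0.1, 0.9, -1.4]
opening: 0.618
time: 32.73
eef_pos: [0.4339, -0.3309, 0.0478]
tcp_rot: [0.694, 0.72, -0.0, 0.001]
contact_force: [0.3, -0.6, -1.2]
opening: 0.618
```

```bash
python3 -m jog '{"travel":[[0,0,-2],[0,0,-2],[0,0,0],[0,0,0]],"dr":[[0,0,0],[0,0,0],[0,0,0],[0,0,0]],"jaw":[255,255,255,255]}'
python3 -c "from h import *;print(get_state()['eef_pos'],get_state()['contact_force'])"
```

```text
time: 33.07
eef_pos: [0.434, -0.3313, 0.0453]
tcp_rot: [0.695, 0.719, -0.0, 0.001]
contact_force: [-1.1, 2.3, 7.7]
opening: 0.62
[ 0.43396127 -0.33131751  0.04525793] [-1.08287289  2.33936312  7.69739577]
```

```bash
python3 -m jog '{"travel":[[0,0,1],[0,0,0],[0,0,0],[0,0,0]],"dr":[[0,0,0],[0,0,0],[0,0,0],[0,0,0]],"jaw":[55,55,55,55]}'
python3 -m jog '{"travel":[[0,0,20],[0,0,38],[0,0,38],[0,0,30],[20,20,0]],"dr":[[0,0,0],[0,0,0],[0,0,0],[0,0,0],[0,0,0]],"jaw":[55,55,55,55,55]}'
python3 -m jog '{"travel":[[27,29,0],[27,29,0],[27,29,0],[27,30,0],[27,30,0]],"dr":[[0,0,0],[0,0,0],[0,0,0],[0,0,0],[0,0,0]],"jaw":[55,55,55,55,55]}'
python3 -m jog '{"travel":[[27,30,0],[27,29,0],[0,0,0],[0,0,0],[0,0,0]],"dr":[[0,0,0],[0,0,0],[0,0,0],[0,0,0],[0,0,0]],"jaw":[55,55,55,55,55]}'
python3 - <<'E'
from h import *
im,c,o=lids("wrist",.105)
for x in o: print(x)
np.savez("pics/w11.npz",im=im,R=c[2],t=c[3]);save(im,"w11.png",s=1.2)
print(get_state()["eef_pos"])
E
```

```text
time: 33.4
eef_pos: [0.4328, -0.3302, 0.0433]
tcp_rot: [0.695, 0.719, -0.0, 0.0]
contact_force: [0.6, 0.2, -0.6]
opening: 0.785
time: 33.82
eef_pos: [0.4545, -0.3155, 0.1775]
tcp_rot: [0.696, 0.718, -0.001, 0.007]
contact_force: [2.0, -1.7, 1.5]
opening: 0.782
time: 34.23
eef_pos: [0.5887, -0.1615, 0.169]
tcp_rot: [0.695, 0.719, -0.0, -0.0]
contact_force: [0.8, -0.7, -0.5]
opening: 0.784
time: 34.65
eef_pos: [0.6414, -0.104, 0.1685]
tcp_rot: [0.694, 0.72, -0.001, -0.001]
contact_force: [-0.2, -0.8, 0.1]
opening: 0.79
([261.0, 95.8], [70.8, 74.7], [0.6385, -0.0245])
([263.2, 203.0], [61.2, 64.4], [0.6432, -0.1043])
[ 0.64110593 -0.10460686  0.16868943]
```

View pics/w11.png

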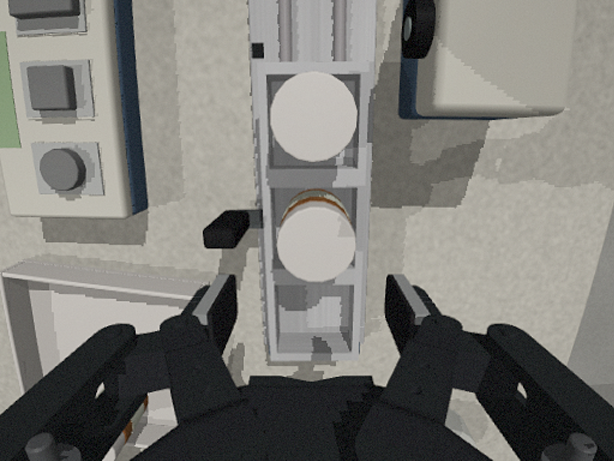

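Jar 1 is out. The middle jar at (316,243) is centred between the fingers and the last is at (313,115).

```bash
python3 -m jog '{"travel":[[2,0,-30],[0,0,-30],[0,0,-23],[0,0,-11],[0,0,-6]],"dr":[[0,0,0],[0,0,0],[0,0,0],[0,0,0],[0,0,0]],"jaw":[55,55,55,55,55]}' 40
python3 -m jog '{"travel":[[0,0,0],[0,0,0],[0,0,0],[0,0,0],[0,0,0]],"dr":[[0,0,0],[0,0,0],[0,0,0],[0,0,0],[0,0,0]],"jaw":[55,255,255,255,255]}' 40
python3 -m jog '{"travel":[[0,0,10],[0,0,30],[0,0,35],[0,0,30],[0,0,10]],"dr":[[0,0,0],[0,0,0],[0,0,0],[0,0,0],[0,0,0]],"jaw":[255,255,255,255,255]}' 40
python3 -m jog '{"travel":[[-30,-24,0],[-30,-24,0],[-30,-24,0],[-30,-24,0],[-30,-24,0]],"dr":[[0,0,0],[0,0,0],[0,0,0],[0,0,0],[0,0,0]],"jaw":[255,255,255,255,255]}'
python3 -m jog '{"travel":[[-30,-24,0],[-28,-24,0],[0,0,0],[0,0,0],[0,0,0]],"dr":[[0,0,0],[0,0,0],[0,0,0],[0,0,0],[0,0,0]],"jaw":[255,255,255,255,255]}'
```

```text
time: 35.12
eef_pos: [0.6417, -0.1049, 0.0668]
tcp_rot: [0.695, 0.719, -0.001, -0.002]
contact_force: [-1.0, -0.5, 0.3]
opening: 0.783
time: 35.53
eef_pos: [0.6449, -0.1045, 0.0711]
tcp_rot: [0.695, 0.719, 0.001, 0.001]
contact_force: [0.2, -0.8, 1.6]
opening: 0.619
time: 35.95
eef_pos: [0.6465, -0.1047, 0.1913]
tcp_rot: [0.695, 0.719, 0.002, 0.005]
contact_force: [1.6, -0.2, -0.7]
opening: 0.624
time: 36.37
eef_pos: [0.4918, -0.2242, 0.1833]
tcp_rot: [0.694, 0.72, -0.0, -0.001]
contact_force: [0.9, -0.6, -1.7]
opening: 0.619
time: 36.78
eef_pos: [0.4355, -0.2718, 0.1838]
tcp_rot: [0.695, 0.719, 0.0, -0.0]
contact_force: [0.1, 0.5, -1.3]
opening: 0.621
```

```bash
python3 -m jog '{"travel":[[0,2,-35],[0,0,-35],[0,0,-30],[0,0,-20],[0,0,-10]],"dr":[[0,0,0],[0,0,0],[0,0,0],[0,0,0],[0,0,0]],"jaw":[255,255,255,255,255]}'
python3 -m jog '{"travel":[[0,0,-4],[0,0,-3],[0,0,-1],[0,0,0],[0,0,0]],"dr":[[0,0,0],[0,0,0],[0,0,0],[0,0,0],[0,0,0]],"jaw":[255,255,255,255,255]}'
```

```text
time: 37.2
eef_pos: [0.4348, -0.2671, 0.0504]
tcp_rot: [0.694, 0.72, 0.0, -0.003]
contact_force: [-0.8, -0.1, -2.2]
opening: 0.622
time: 37.62
eef_pos: [0.4368, -0.2708, 0.0477]
tcp_rot: [0.695, 0.719, 0.0, 0.001]
contact_force: [-0.6, -0.4, -2.5]
opening: 0.62
```

```bash
python3 -m jog '{"travel":[[0,0,-1],[0,0,-1],[0,0,0]],"dr":[[0,0,0],[0,0,0],[0,0,0]],"jaw":[255,255,255]}'
python3 -m jog '{"travel":[[0,0,0],[0,0,0],[0,0,0],[0,0,0]],"dr":[[0,0,0],[0,0,0],[0,0,0],[0,0,0]],"jaw":[55,55,55,55]}'
python3 -m jog '{"travel":[[0,0,20],[0,0,38],[0,0,38],[0,0,30],[20,20,0]],"dr":[[0,0,0],[0,0,0],[0,0,0],[0,0,0],[0,0,0]],"jaw":[55,55,55,55,55]}'
python3 -m jog '{"travel":[[26,32,0],[26,32,0],[26,32,0],[26,32,0],[26,32,0]],"dr":[[0,0,0],[0,0,0],[0,0,0],[0,0,0],[0,0,0]],"jaw":[55,55,55,55,55]}'
python3 -m jog '{"travel":[[26,33,0],[26,33,0],[0,0,0],[0,0,0],[0,0,0]],"dr":[[0,0,0],[0,0,0],[0,0,0],[0,0,0],[0,0,0]],"jaw":[55,55,55,55,55]}'
python3 - <<'E'
from h import *
im,c,o=lids("wrist",.105)
for x in o: print(x)
np.savez("pics/w12.npz",im=im,R=c[2],t=c[3])
im2=read_camera("scene");save(im2,"s12.png",(120,130,300,260),4)
print(get_state()["eef_pos"])
E
```

```text
time: 37.87
eef_pos: [0.4366, -0.2709, 0.046]
tcp_rot: [0.695, 0.719, -0.0, 0.001]
contact_force: [0.0, 1.4, 5.2]
opening: 0.623
time: 38.2
eef_pos: [0.4358, -0.2702, 0.0443]
tcp_rot: [0.695, 0.719, 0.0, 0.0]
contact_force: [-0.0, 0.1, -1.1]
opening: 0.785
time: 38.62
eef_pos: [0.4579, -0.255, 0.1783]
tcp_rot: [0.696, 0.718, -0.0, 0.007]
contact_force: [0.9, -0.9, 0.8]
opening: 0.787
time: 39.03
eef_pos: [0.5867, -0.0883, 0.1702]
tcp_rot: [0.695, 0.719, -0.0, 0.0]
contact_force: [0.6, -0.8, -0.7]
opening: 0.786
time: 39.45
eef_pos: [0.637, -0.0245, 0.1696]
tcp_rot: [0.694, 0.72, -0.001, -0.0]
contact_force: [1.0, -0.2, -0.2]
opening: 0.784
([262.6, 201.6], [61.2, 64.1], [0.6383, -0.0241])
[ 0.63665814 -0.02561584  0.16997272]
```

View pics/s12.png

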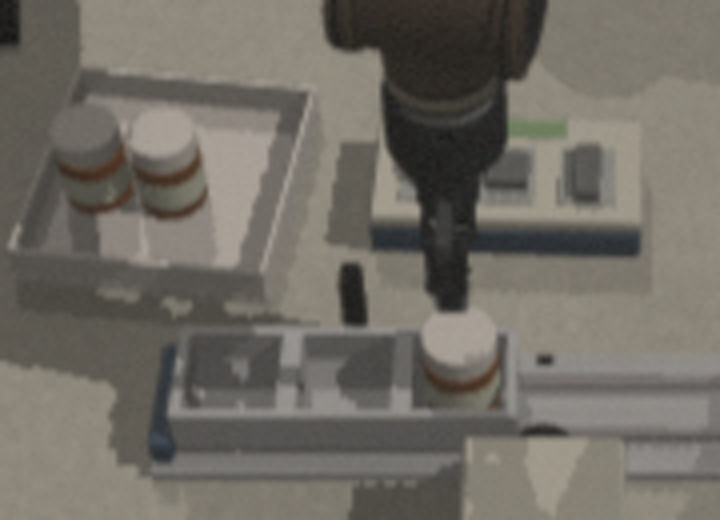

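Two jars are upright in the tray and the last is in bay0 beneath the gripper.

```bash
python3 -m jog '{"travel":[[1,1,-30],[0,0,-30],[0,0,-23],[0,0,-12],[0,0,-6]],"dr":[[0,0,0],[0,0,0],[0,0,0],[0,0,0],[0,0,0]],"jaw":[55,55,55,55,55]}' 40
python3 -m jog '{"travel":[[0,0,0],[0,0,0],[0,0,0],[0,0,0],[0,0,0]],"dr":[[0,0,0],[0,0,0],[0,0,0],[0,0,0],[0,0,0]],"jaw":[55,255,255,255,255]}' 40
python3 -m jog '{"travel":[[0,0,10],[0,0,30],[0,0,35],[0,0,30],[0,0,10]],"dr":[[0,0,0],[0,0,0],[0,0,0],[0,0,0],[0,0,0]],"jaw":[255,255,255,255,255]}' 40
python3 -m jog '{"travel":[[-28,-26,0],[-28,-26,0],[-28,-26,0],[-28,-26,0],[-28,-26,0]],"dr":[[0,0,0],[0,0,0],[0,0,0],[0,0,0],[0,0,0]],"jaw":[255,255,255,255,255]}'
python3 -m jog '{"travel":[[-29,-26,0],[-29,-27,0],[0,0,0],[0,0,0],[0,0,0]],"dr":[[0,0,0],[0,0,0],[0,0,0],[0,0,0],[0,0,0]],"jaw":[255,255,255,255,255]}'
```

```text
time: 39.97
eef_pos: [0.6364, -0.0246, 0.0668]
tcp_rot: [0.695, 0.719, -0.001, -0.002]
contact_force: [0.1, -0.6, 0.7]
opening: 0.785
time: 40.38
eef_pos: [0.6395, -0.0239, 0.0711]
tcp_rot: [0.695, 0.719, 0.001, 0.001]
contact_force: [1.1, -0.0, 2.4]
opening: 0.621
time: 40.8
eef_pos: [0.6411, -0.0239, 0.1912]
tcp_rot: [0.695, 0.719, 0.003, 0.004]
contact_force: [0.7, 0.6, 0.6]
opening: 0.621
time: 41.22
eef_pos: [0.4963, -0.1539, 0.1833]
tcp_rot: [0.694, 0.72, -0.0, -0.001]
contact_force: [-0.2, -0.5, -1.5]
opening: 0.623
time: 41.63
eef_pos: [0.4401, -0.2064, 0.1838]
tcp_rot: [0.695, 0.719, 0.0, -0.0]
contact_force: [0.1, -0.3, -0.7]
opening: 0.619
```

Run:
```python
from h import *
im=read_camera("scene");save(im,"s13.png",(120,130,240,210),5)
```

```text
(no output)
```

View pics/s13.png

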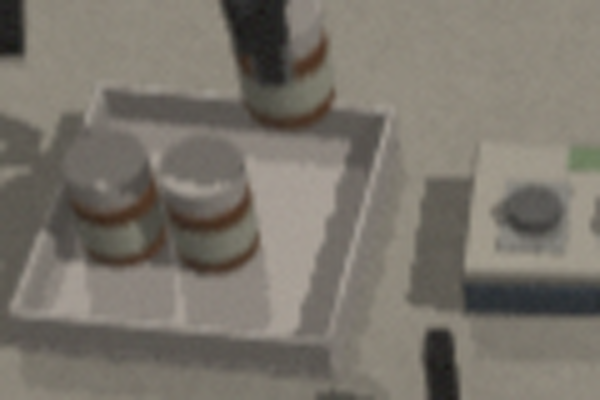

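Both placed jars are still at (110,195) and (208,200) in this crop, unmoved, and the slot to their right is free. Lowering the third.

```bash
python3 -m jog '{"travel":[[0,-1,-35],[0,0,-35],[0,0,-30],[0,0,-20],[0,0,-10]],"dr":[[0,0,0],[0,0,0],[0,0,0],[0,0,0],[0,0,0]],"jaw":[255,255,255,255,255]}'
python3 -m jog '{"travel":[[0,0,-4],[0,0,-3],[0,0,-1],[0,0,0],[0,0,0]],"dr":[[0,0,0],[0,0,0],[0,0,0],[0,0,0],[0,0,0]],"jaw":[255,255,255,255,255]}'
python3 -m jog '{"travel":[[0,0,-1],[0,0,-1],[0,0,0]],"dr":[[0,0,0],[0,0,0],[0,0,0]],"jaw":[255,255,255]}'
```

```text
time: 42.1
eef_pos: [0.4399, -0.206, 0.0513]
tcp_rot: [0.694, 0.72, -0.001, -0.002]
contact_force: [0.2, 0.7, -1.9]
opening: 0.619
time: 42.52
eef_pos: [0.4412, -0.2079, 0.0474]
tcp_rot: [0.695, 0.719, 0.0, 0.001]
contact_force: [-0.8, -0.3, -0.7]
opening: 0.619
time: 42.77
eef_pos: [0.4412, -0.2082, 0.046]
tcp_rot: [0.695, 0.719, 0.0, 0.001]
contact_force: [-1.0, 1.2, 5.3]
opening: 0.622
```

```bash
python3 -m jog '{"travel":[[0,0,0],[0,0,0],[0,0,0],[0,0,0]],"dr":[[0,0,0],[0,0,0],[0,0,0],[0,0,0]],"jaw":[55,55,55,55]}'
python3 -m jog '{"travel":[[0,0,20],[0,0,38],[0,0,38],[0,0,38],[0,0,38]],"dr":[[0,0,0],[0,0,0],[0,0,0],[0,0,0],[0,0,0]],"jaw":[55,55,55,55,55]}'
python3 -m jog '{"travel":[[0,40,0],[0,40,0],[0,40,0],[0,40,0],[0,40,0]],"dr":[[0,0,0],[0,0,0],[0,0,0],[0,0,0],[0,0,0]],"jaw":[55,55,55,55,55]}'
python3 -m jog '{"travel":[[0,40,0],[0,40,0],[0,40,0],[0,0,0],[0,0,0]],"dr":[[0,0,0],[0,0,0],[0,0,0],[0,0,0],[0,0,0]],"jaw":[0,0,0,0,0]}'
python3 - <<'E'
from h import *
im=read_camera("scene");save(im,"s14.png",(60,110,440,300),2)
E
```

```text
time: 43.1
eef_pos: [0.4404, -0.2077, 0.0443]
tcp_rot: [0.695, 0.719, 0.0, 0.0]
contact_force: [0.1, -0.2, -0.3]
opening: 0.782
time: 43.52
eef_pos: [0.44, -0.2073, 0.2178]
tcp_rot: [0.695, 0.719, -0.0, -0.0]
contact_force: [0.1, -0.2, -0.5]
opening: 0.785
time: 43.93
eef_pos: [0.4399, -0.006, 0.2164]
tcp_rot: [0.695, 0.719, 0.0, 0.0]
contact_force: [0.7, 0.3, 0.2]
opening: 0.783
time: 44.35
eef_pos: [0.4398, 0.1144, 0.2161]
tcp_rot: [0.693, 0.721, -0.0, -0.0]
contact_force: [0.1, -0.9, 0.1]
opening: 1.002
```

View pics/s14.png

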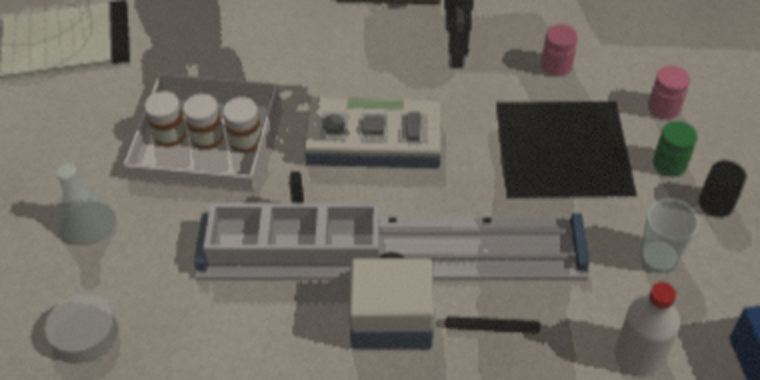

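All three jars stand upright in the tray at (164,118), (203,120) and (241,124). The carrier is at unload, the mat is empty and the bystanders are unmoved. I'm handing in now.

```bash
python3 -c "from plant import *;print(sign_off(),get_state()['time'])"
```

```text
the job is handed in; nothing more can be done
the job is handed in; nothing more can be done
```

The job is done and handed in at about 44 s of the 210 s allowed. I slid the carrier to load and stood the three amber jars in its pockets. At the reading station I pressed the square, round and bar keys. I then slid it on to unload and stood the jars in the white tray.

- **Carrier:** the wrist pictures showed it against the load end block. At reading, its tab was midway between the outer marks. At unload, its tab covered the mark.
- **Keys:** each went down about 6 mm and the force then rose to about 18–21 N, as expected at the stop. No key reading was available to confirm this directly.
- **End state:** the last scene picture shows all three jars upright in the tray, the carrier at unload and the mat empty. The look-alikes, beaker, flask and marker are where they were, and the gripper was clear of everything.
- **Disagreements:** tab and pocket positions differed by up to about 10 mm between pictures (mostly along x), and one mat-jar reading by about 7 mm. None of this affected a grasp or a placing. I saw no jar knocked aside.

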